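# Load the pane magazine of the bottle filler

### The job

Load the filler's pane magazine: swing its lever fully over to load (away from the robot), then stack every glass pane lying on the table flat on the sloping deck, lengthwise up the slope in one pile along the middle, each with its short end up against the stop, and grip the glass gently. Then lay the follower weight on top of the pile, flat, lengthwise and against the stop too, and last swing the lever fully back to run. Leave the bottles and the jar alone.

Things in the scene. Friction and masses are not known exactly. Their poses are not given: they have to be found in the camera images.
- slope: Sloping steel deck of the fixed magazine, 90 mm wide, 152 mm long, tilted 0.32 rad, with a black stop plate 78 mm high square to it along its low end; at both ends of the stop a side post (8 mm thick, 10 mm deep, as high as the stop) leaves 74 mm between. Origin: on the deck, middle of the line where deck meets stop, 42 mm above the table. y: up the slope, away from the stop; x: across the deck along the stop; z: square to the deck, up. Panes do not slide by themselves.
- lever (a joint): Toggle lever 80 mm long with a black ball end on a grey block on the magazine foot, on the outer side of the stop. 0 = run (leans fully to the -x side of the slope frame, the robot side), 1.0 rad = load (leans fully to +x, away from the robot). It swings 0.5 rad either side of upright along that x and stays where left; a few newtons at its tip move it.
- lever_tip (a point): The tip of the lever, at its black ball, 80 mm from its pivot, some 120 mm above the table.
- follower_mid (a point): The follower weight, 450 g: dark steel plate 90 x 50 x 16 mm with a black grip rib 70 mm long, 14 mm wide and 28 mm high standing along the middle of its top (44 mm high in all). The point is half-way up, 22 mm above its underside; x along its length, y across, z up.
- pane1_mid (a point): Flat green-tinted glass pane, 110 x 50 x 14 mm, 190 g, at first flat on the table; all are alike, four or all five are there. It breaks if the fingers press on it with more than 120 N in all (60 N a side): grip with about 20 to 40 N. The point is its centre; x along its length, y across, z up.
- pane2_mid (a point): Flat green-tinted glass pane, 110 x 50 x 14 mm, 190 g, at first flat on the table; all are alike, four or all five are there. It breaks if the fingers press on it with more than 120 N in all (60 N a side): grip with about 20 to 40 N. The point is its centre; x along its length, y across, z up.
- pane3_mid (a point): Flat green-tinted glass pane, 110 x 50 x 14 mm, 190 g, at first flat on the table; all are alike, four or all five are there. It breaks if the fingers press on it with more than 120 N in all (60 N a side): grip with about 20 to 40 N. The point is its centre; x along its length, y across, z up.
- pane4_mid (a point): Flat green-tinted glass pane, 110 x 50 x 14 mm, 190 g, at first flat on the table; all are alike, four or all five are there. It breaks if the fingers press on it with more than 120 N in all (60 N a side): grip with about 20 to 40 N. The point is its centre; x along its length, y across, z up.
- pane5_mid (a point): Flat green-tinted glass pane, 110 x 50 x 14 mm, 190 g, at first flat on the table; all are alike, four or all five are there. It breaks if the fingers press on it with more than 120 N in all (60 N a side): grip with about 20 to 40 N. The point is its centre; x along its length, y across, z up.
- bottle1: Bystander: a clear flat glass bottle 56 x 30 x 127 mm, standing. Origin: centre of its underside. Leave it alone.
- bottle2: Bystander: a clear flat glass bottle 56 x 30 x 127 mm, standing. Origin: centre of its underside. Leave it alone.
- bottle3: Bystander: a clear flat glass bottle 56 x 30 x 127 mm, standing. Origin: centre of its underside. Leave it alone.
- jar: Bystander: a closed jar, 60 mm across, 80 mm high, standing. Origin: centre of its underside. Leave it alone.
There are look-alikes about, which are no part of the job. Leave any black look-alike of the part that bears pane2_mid alone. What is shaped like the part that bears pane1_mid but yellow is not meant.

How it is judged:
On the way, in this order (a step that is already met when the one before it is completed fails the run):
1. the lever is swung to load (value of joint lever above 0.85 rad), for 0.2 s.
2. with the lever at load, every pane lies in the pile on the deck, flat, in the middle and against the stop, let go (y of pane1_mid in the frame of slope between 0.051 and 0.061 m and x of pane1_mid in the frame of slope between -0.015 and 0.015 m and z of pane1_mid in the frame of slope between 0.003 and 0.1 m and angle between the x axis of each of pane1_mid, pane2_mid, pane3_mid, pane4_mid, pane5_mid and the y axis of slope, either way round below 0.12 rad and angle between the z axis of each of pane1_mid, pane2_mid, pane3_mid, pane4_mid, pane5_mid and the z axis of slope, either way round below 0.07 rad and y of pane2_mid in the frame of slope between 0.051 and 0.061 m and x of pane2_mid in the frame of slope between -0.015 and 0.015 m and z of pane2_mid in the frame of slope between 0.003 and 0.1 m and y of pane3_mid in the frame of slope between 0.051 and 0.061 m and x of pane3_mid in the frame of slope between -0.015 and 0.015 m and z of pane3_mid in the frame of slope between 0.003 and 0.1 m and y of pane4_mid in the frame of slope between 0.051 and 0.061 m and x of pane4_mid in the frame of slope between -0.015 and 0.015 m and z of pane4_mid in the frame of slope between 0.003 and 0.1 m and y of pane5_mid in the frame of slope between 0.051 and 0.061 m and x of pane5_mid in the frame of slope between -0.015 and 0.015 m and z of pane5_mid in the frame of slope between 0.003 and 0.1 m and contact force between the fingers and pane1 below 0.2 N and contact force between the fingers and pane2 below 0.2 N and contact force between the fingers and pane3 below 0.2 N and contact force between the fingers and pane4 below 0.2 N and contact force between the fingers and pane5 below 0.2 N and value of joint lever above 0.8 rad), for 0.3 s.
3. the follower lies on the pile against the stop, lever still at load (y of follower_mid in the frame of slope between 0.041 and 0.051 m and x of follower_mid in the frame of slope between -0.015 and 0.015 m and z of follower_mid in the frame of slope between 0.003 and 0.1 m and angle between the x axis of follower_mid and the y axis of slope, either way round below 0.12 rad and angle between the z axis of follower_mid and the z axis of slope, either way round below 0.07 rad and angle between follower_mid's own z axis and vertical below 0.6 rad and (contact force between follower and pane1 above 0.5 N or contact force between follower and pane2 above 0.5 N or contact force between follower and pane3 above 0.5 N or contact force between follower and pane4 above 0.5 N or contact force between follower and pane5 above 0.5 N) and value of joint lever above 0.8 rad), for 0.3 s.
4. the lever is swung back to run (value of joint lever below 0.15 rad), for 0.2 s.
At the end, for the whole second after the job is handed in: All panes present lie flat in one pile on the deck, lengthwise within 0.12 rad, within 15 mm of its middle line and 6 mm of the stop; the follower lies upright on top of them in the same way; all at rest, lever at run (below 0.15 rad) (y of pane1_mid in the frame of slope between 0.051 and 0.061 m and x of pane1_mid in the frame of slope between -0.015 and 0.015 m and z of pane1_mid in the frame of slope between 0.003 and 0.1 m and angle between the x axis of each of pane1_mid, pane2_mid, pane3_mid, pane4_mid, pane5_mid, follower_mid and the y axis of slope, either way round below 0.12 rad and angle between the z axis of each of pane1_mid, pane2_mid, pane3_mid, pane4_mid, pane5_mid, follower_mid and the z axis of slope, either way round below 0.07 rad and y of pane2_mid in the frame of slope between 0.051 and 0.061 m and x of pane2_mid in the frame of slope between -0.015 and 0.015 m and z of pane2_mid in the frame of slope between 0.003 and 0.1 m and y of pane3_mid in the frame of slope between 0.051 and 0.061 m and x of pane3_mid in the frame of slope between -0.015 and 0.015 m and z of pane3_mid in the frame of slope between 0.003 and 0.1 m and y of pane4_mid in the frame of slope between 0.051 and 0.061 m and x of pane4_mid in the frame of slope between -0.015 and 0.015 m and z of pane4_mid in the frame of slope between 0.003 and 0.1 m and y of pane5_mid in the frame of slope between 0.051 and 0.061 m and x of pane5_mid in the frame of slope between -0.015 and 0.015 m and z of pane5_mid in the frame of slope between 0.003 and 0.1 m and linear speed of each of pane1, pane2, pane3, pane4, pane5, follower below 0.02 m/s and y of follower_mid in the frame of slope between 0.041 and 0.051 m and x of follower_mid in the frame of slope between -0.015 and 0.015 m and z of follower_mid in the frame of slope between 0.003 and 0.1 m and angle between follower_mid's own z axis and vertical below 0.6 rad and (contact force between follower and pane1 above 0.5 N or contact force between follower and pane2 above 0.5 N or contact force between follower and pane3 above 0.5 N or contact force between follower and pane4 above 0.5 N or contact force between follower and pane5 above 0.5 N) and value of joint lever below 0.15 rad); the robot touches nothing.
It fails at once if a glass pane is pressed by the fingers with more than 120 N in all (contact force between the fingers and pane1 above 120 N or contact force between the fingers and pane2 above 120 N or contact force between the fingers and pane3 above 120 N or contact force between the fingers and pane4 above 120 N or contact force between the fingers and pane5 above 120 N).
It fails at once if a bottle or the jar is knocked over or pushed more than 60 mm (angle between any of bottle1, bottle2, bottle3, jar's own z axis and vertical above 0.6 rad or distance of any of bottle1, bottle2, bottle3, jar from where it was at the start of the episode above 0.06 m).
Of pane1, pane2, pane3, pane4, pane5 only 4 to 5 are there at a start; the rules pass over those that are not, and their reading is None.
At some moment in a run one of pane1, pane2, pane3, pane4, pane5, follower may be knocked a few centimetres aside while the robot is not near it.
It also fails if it takes over 210 s, if anything falls off the work surface, if the arm or the gripper's body presses on something with over 40 N, if the wrist force passes 120 N, or if a joint passes its speed limit or range.

### The arm

A 6-joint arm with a two-finger parallel gripper is mounted at the origin on the work surface. World frame = base frame: x ahead of the robot, y to its left, z up, the work surface at z = 0. Lengths are in m, angles in rad, forces in N, time in s.
With the tool pointing down it reaches from about 0.225 to 0.875 m from the base axis. Payload 3.4 kg.
Tool frame: the origin (TCP) lies at the very end of the fingers, on their centre line; the grasp point (between the pads) lies 19 mm behind it; z points along the fingers, y is the direction in which the jaws open and shut (so a half turn about z gives the same grasp; the last joint's range is limited). The gripper opens to 85 mm and grips with 20 to 120 N. Pads are 22 mm wide; open, the fingers measure 114 mm over their backs; the gripper's body (76 mm by 85 mm) begins 54 mm behind the grasp point. The pads swing forward as they close: fully open they stand 13 mm farther back than shut.
Start: joints at [1.163, 0.276, 1.505, -0, 1.361, -0.121], TCP at [0.163, 0.552, 0.231] pointing down, gripper open.
Joint ranges: [-2.89, 2.89], [-0.75, 2.08], [0.22, 2.7], [-1.18, 4.32], [0.11, 2.71], [-2.7, 2.7]. Speed limits (rad/s): [2.57, 2.57, 3.14, 3.14, 3.14, 3.14].

### API

Orientations are given as a unit quaternion [w, x, y, z].
In Python, from rig import manip gives the robot as it stands. The module is installed in compiled form; this text tells all that it offers.
- The arm moves only by the tool carry_out, never from a script. Its argument "moves" is one flat list of numbers, 5 for each row, row after row: the opening in per cent of the stroke, from 0 (shut) to 100 (fully open), then the shift along the world's x, y, z in cm, then the turn about the world's z in rad. A call has exactly 10 rows; each row shifts and turns the commanded pose from where the row before left it; what a row does not reach is not made up. A row lasts 1/10 s, in which the tool goes at most 50 mm and 8.59 degrees, less where a joint would pass 70% of its speed; a pose out of reach is approached as far as the arm can. A call is refused whole if a number of a shift passes 5 or a number of a turn 0.15, either way. A call with a gripper value outside its range is refused whole. The fingers move at their own pace and stop on an object; "squeeze" is the grip in N (left out, the last holds). Time passes only in rows, so rows that do not move let the fingers close, or fill a call up. It gives the time, the measured TCP pose, the force and the opening at its end, in the units of the state.
- manip.get_state(): the state, without advancing time (a new reading comes with each control period).
- manip.get_image(name): name is "scene" or "top"; returns the picture (400x640x3 uint8, red, green, blue); there is no depth.
- manip.camera_info(name): a dict with "fov_y" (degrees; the focal length in pixels is half the picture's height over the tangent of half this angle, whatever the lens; pixels are square), "cx", "cy" (the principal point, pixels), "dist" ([k1, k2, p1, p2, k3] as OpenCV has them; the pictures are not rectified), "rvec" (rotation vector, rad) and "tvec" (3), from world to camera coordinates, as OpenCV has them. Camera axes: x right, y down, z forward; pixel columns grow to the right and rows downward; lengths in m; the calibration is good to about 2 mm. A picture is of the moment at which its call begins. camera_info takes no time and is no camera call.
- manip.sign_off(): hands the job in, once; it reports no verdict.
The state is a dict: "clock": time; "qpos": joint angles; "qd": joint speeds; "effort": joint torques, N m; "position": TCP position; "ee_rot": TCP orientation; "contact_force": force on the tool from outside, world axes, zero at the start; "moment": the same for the moment, N m; "width": finger opening in m.
Only numpy, scipy, OpenCV 4.12 (cv2) and the standard library are available. Lean on these libraries where they do the work, as an engineer would, in place of code of your own. Each camera call takes 0.05 s, during which the arm holds its last target. There are 200 camera calls.

## Working session

There is one attempt and no reset: what is moved stays moved. The work goes in short steps, Python scripts to look and compute and a tool call to move; the robot and the scene stay as the last step left them, time stands still between calls to the robot, and variables do not carry over. Pictures are saved under pics/ and viewed, about 12 in all and at most 16, crops included, and the job is handed in when it is done.

Besides the shell and the picture viewer there is one more tool, called after "Call:" in YAML: its name, and indented under it one key for each argument. carry_out: Moves the arm, as the interface text tells. Its arguments: {"type":"object","properties":{"moves":{"type":"array","items":{"type":"number"}},"squeeze":{"type":"number"}},"required":["moves"]}

```bash
mkdir -p pics; cat > h.py <<'E'
import numpy as np, cv2
from rig import manip
def cam(n):
    c=manip.camera_info(n); f=200/np.tan(np.radians(c["fov_y"])/2)
    K=np.array([[f,0,c["cx"]],[0,f,c["cy"]],[0,0,1.]])
    return K,np.array(c["dist"],float),np.array(c["rvec"],float),np.array(c["tvec"],float)
def ray(n,px):
    K,d,r,t=cam(n); R=cv2.Rodrigues(r)[0]
    u=cv2.undistortPoints(np.array(px,float).reshape(-1,1,2),K,d).reshape(-1,2)
    return -R.T@t,(R.T@np.c_[u,np.ones(len(u))].T).T
def onz(n,px,z):
    o,v=ray(n,px); return o+v*((z-o[2])/v[:,2])[:,None]
def proj(n,P):
    K,d,r,t=cam(n); return cv2.projectPoints(np.array(P,float).reshape(-1,1,3),r,t,K,d)[0].reshape(-1,2)
def shot(n,f,crop=None,s=1):
    im=manip.get_image(n)[:,:,::-1]
    if crop: x0,y0,x1,y1=crop; im=im[y0:y1,x0:x1]
    if s!=1: im=cv2.resize(im,None,fx=s,fy=s,interpolation=cv2.INTER_CUBIC)
    cv2.imwrite("pics/"+f,im)
E
python3 -c "
from h import *
shot('scene','s0.png',s=1.25);shot('top','t0.png',s=1.25)
print(manip.get_state())
for n in('scene','top'):
  K,d,r,t=cam(n);print(n,K[0,0],d,-cv2.Rodrigues(r)[0].T@t, cv2.Rodrigues(r)[0])
"
```

```text
{'clock': 0.1, 'qpos': array([ 1.16299718e+00,  2.76547683e-01,  1.50598220e+00,  1.32592491e-05,
        1.36070579e+00, -1.21001057e-01]), 'qd': array([-0.00201854, -0.00401937, -0.00309   ,  0.00122741, -0.00127243,
       -0.00025781]), 'effort': array([ 1.55783040e-03, -4.17701876e+01, -2.46402562e+01, -1.51745926e-04,
        5.79363084e-03, -1.72647765e-05]), 'position': array([0.16247571, 0.55109006, 0.23052682]), 'ee_rot': array([-2.20942537e-04,  1.42909417e-01,  9.89735431e-01, -7.91266739e-04]), 'contact_force': array([-0.03045332, -0.67984005,  0.73515818]), 'moment': array([-0.04467415, -0.02299064, -0.02371471]), 'width': 0.08525563565801529}
scene 383.4653547658775 [0.02934192 0.         0.         0.         0.        ] [ 1.30765155 -0.07810159  0.67378461] [[-0.03562299  0.99934195 -0.00683156]
 [ 0.63314491  0.01727935 -0.77384039]
 [-0.77321312 -0.03189188 -0.63334381]]
top 516.0494349091117 [-0.13435002  0.          0.          0.          0.        ] [ 0.49946287 -0.1111424   1.40512854] [[ 0.01745691 -0.99983998  0.00390895]
 [-0.99708634 -0.01769892 -0.07419953]
 [ 0.07425684 -0.00260227 -0.99723575]]
```

View pics/s0.png

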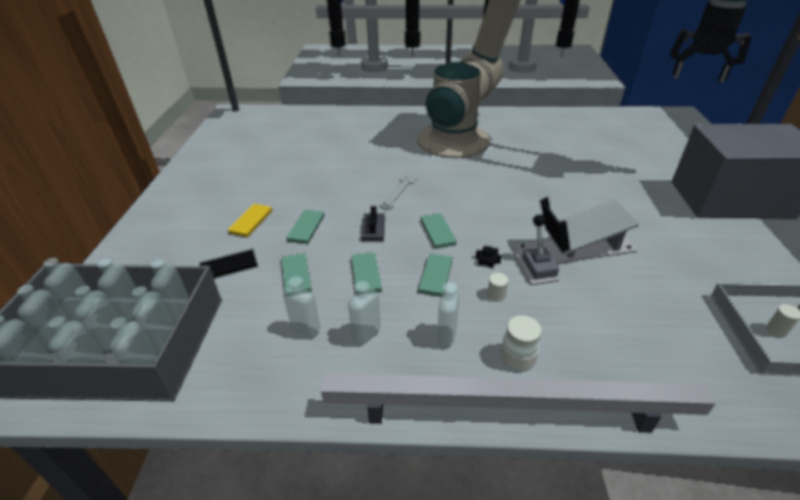

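View pics/t0.png

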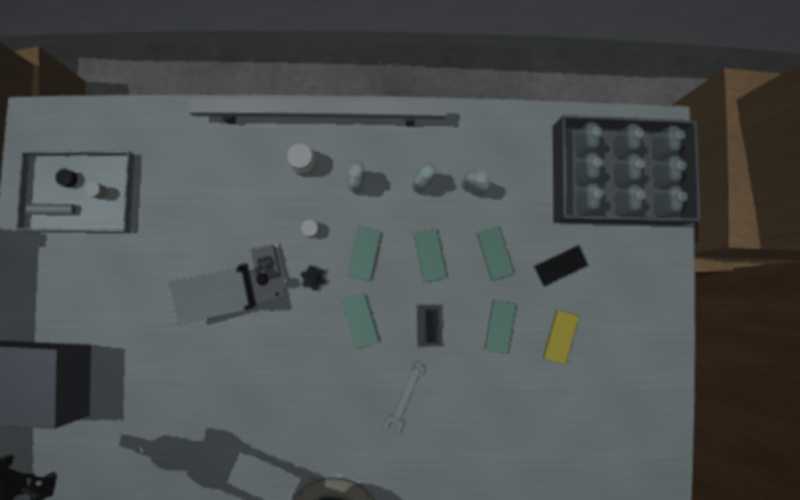

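```bash
cat > m.py <<'E'
from h import *
def panes(im=None,lo=(35,40,0),v=False):
    if im is None: im=manip.get_image('top')
    h=cv2.cvtColor(np.ascontiguousarray(im),cv2.COLOR_RGB2HSV)
    m=cv2.inRange(h,(65,60,40),(90,255,255))
    out=[]
    for c in cv2.findContours(m,cv2.RETR_EXTERNAL,cv2.CHAIN_APPROX_NONE)[0]:
        if cv2.contourArea(c)<200: continue
        P=onz('top',c.reshape(-1,2),0.014)[:,:2].astype(np.float32)
        (x,y),(w,l),a=cv2.minAreaRect(P)
        if w<l: a+=90
        out.append((round(x,4),round(y,4),round((a+90)%180-90,1),round(max(w,l),3),round(min(w,l),3)))
    return out
E
python3 -c "
from m import *
for p in panes(): print(p)
print(onz('top',np.array([[430,325],[418,305],[442,305],[442,346],[417,346]])/1.25,0.016))
a=cv2.imread('pics/t0.png')
im=manip.get_image('top')[:,:,::-1]
cv2.imwrite('pics/t1.png',cv2.resize(im[185:270,125:265],None,fx=5.5,fy=5.5,interpolation=cv2.INTER_CUBIC))
im=manip.get_image('scene')[:,:,::-1]
cv2.imwrite('pics/s1.png',cv2.resize(im[150:235,370:520],None,fx=5,fy=5,interpolation=cv2.INTER_CUBIC))
"
```

```text
(0.4397, -0.3523, -9.4, 0.105, 0.048)
(0.4473, -0.0515, 17.9, 0.104, 0.046)
(0.5919, -0.1988, 12.4, 0.105, 0.046)
(0.5926, -0.0565, -10.8, 0.104, 0.046)
(0.5986, -0.3405, 17.9, 0.105, 0.048)
[[ 0.44062563 -0.20096327  0.016     ]
 [ 0.48307152 -0.17452772  0.016     ]
 [ 0.48389773 -0.22616938  0.016     ]
 [ 0.39606096 -0.2274123   0.016     ]
 [ 0.39527025 -0.1737627   0.016     ]]
```

View pics/t1.png

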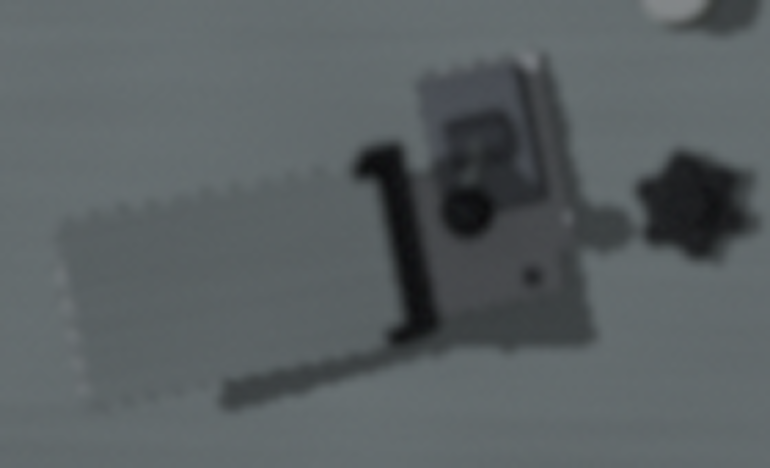

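View pics/s1.png

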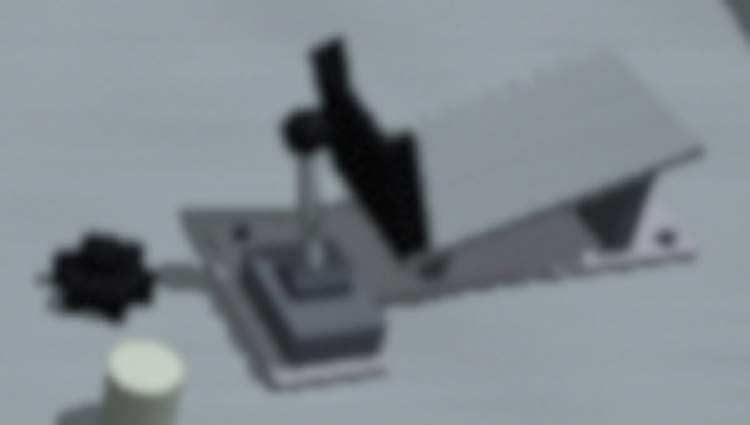

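```bash
cat > fit.py <<'E'
from h import *
from scipy.optimize import least_squares
def T(p,q):
    x0,y0,a=p; q=np.atleast_2d(q); t=.32
    ys=np.c_[np.zeros(len(q))]; 
    lx=q[:,0]; ly=q[:,1]*np.cos(t)-q[:,2]*np.sin(t); lz=q[:,1]*np.sin(t)+q[:,2]*np.cos(t)+.042
    return np.c_[x0+lx*np.cos(a)-ly*np.sin(a), y0+lx*np.sin(a)+ly*np.cos(a), lz]
if __name__=="__main__":
    tp=[((60,222),(.045,.152,0)),((88,405),(-.045,.152,0))]
    sp=[((603,45),(-.045,.152,0)),((703,150),(.045,.152,0))]
    def res(p):
        a=proj('top',T(p,[q for _,q in tp]))-(np.array([c for c,_ in tp])/5.5+[125,185])
        b=proj('scene',T(p,[q for _,q in sp]))-(np.array([c for c,_ in sp])/5+[370,150])
        return np.r_[a.ravel(),b.ravel()]
    r=least_squares(res,[.5,.2,0]);print(r.x,r.fun.round(2))
    p=r.x
    np.save('slope.npy',p)
    Q=[(.045,0,.078),(-.045,0,.078),(.045,0,0),(-.045,0,0)]
    print('top crop',((proj('top',T(p,Q))-[125,185])*5.5).round())
    print('scene crop',((proj('scene',T(p,Q))-[370,150])*5).round())
    # ball triangulation
    o1,v1=ray('top',np.array([[468,211]])/5.5+[125,185]);o2,v2=ray('scene',np.array([[306,131]])/5+[370,150])
    A=np.c_[v1[0],-v2[0]];s=np.linalg.lstsq(A,o2-o1,rcond=None)[0]
    print('ball',o1+v1[0]*s[0],o2+v2[0]*s[1])
E
python3 fit.py
```

```text
[0.51203539 0.19388629 0.22707933] [-0.97 -0.86  0.4   0.08  0.42  0.12 -0.91 -0.99]
top crop [[388. 140.]
 [427. 334.]
 [373. 159.]
 [409. 342.]]
scene crop [[389. 144.]
 [314.  41.]
 [407. 255.]
 [334. 150.]]
ball [0.53028197 0.14556547 0.09975948] [0.53070673 0.14851479 0.10034951]
```

Call:
carry_out:
  moves: [0, 2.9, -3.8, 0, -0.106, 0, 2.9, -3.8, 0, -0.106, 0, 2.9, -3.8, 0, -0.106, 0, 2.9, -3.8, 0, -0.106, 0, 2.9, -3.8, 0, -0.106, 0, 2.9, -3.8, 0, -0.106, 0, 2.9, -3.8, 0, -0.106, 0, 2.9, -3.8, 0, -0.106, 0, 2.9, -3.8, 0, -0.106, 0, 2.9, -3.8, 0, -0.106]

```text
clock: 1.25
position: [0.4535, 0.1698, 0.2315]
ee_rot: [0.0, 0.625, 0.78, 0.0]
contact_force: [0.8, 1.1, 0.3]
width: -0.0001
```

Call:
carry_out:
  moves: [0, 3, -4, 0, 0, 0, 0, 0, -2.5, 0, 0, 0, 0, -2.5, 0, 0, 0, 0, -2.5, 0, 0, 0, 0, -2.5, 0, 0, 0, 0, -2.5, 0, 0, 0, 0, -2, 0, 0, 0, 0, 0, 0, 0, 0, 0, 0, 0, 0, 0, 0, 0, 0]

```text
clock: 2.25
position: [0.4837, 0.1317, 0.0875]
ee_rot: [0.001, 0.624, 0.782, 0.001]
contact_force: [-1.0, 1.2, 1.3]
width: 0.0002
```

Call:
carry_out:
  moves: [0, 1.15, 0.27, 0, 0, 0, 1.15, 0.27, 0, 0, 0, 1.15, 0.27, 0, 0, 0, 1.15, 0.27, 0, 0, 0, 1.15, 0.27, 0, 0, 0, 1.15, 0.27, 0, 0, 0, 1.15, 0.27, 0, 0, 0, 1.15, 0.27, 0, 0, 0, 0, 0, 0, 0, 0, 0, 0, 0, 0]

```text
clock: 3.25
position: [0.575, 0.1532, 0.0862]
ee_rot: [0.0, 0.624, 0.782, 0.0]
contact_force: [0.8, 0.4, -0.5]
width: 0.0002
```

```bash
python3 -c "
from h import *
shot('scene','s2.png',(340,120,520,255),4.2)"
```

```text
(no output)
```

View pics/s2.png

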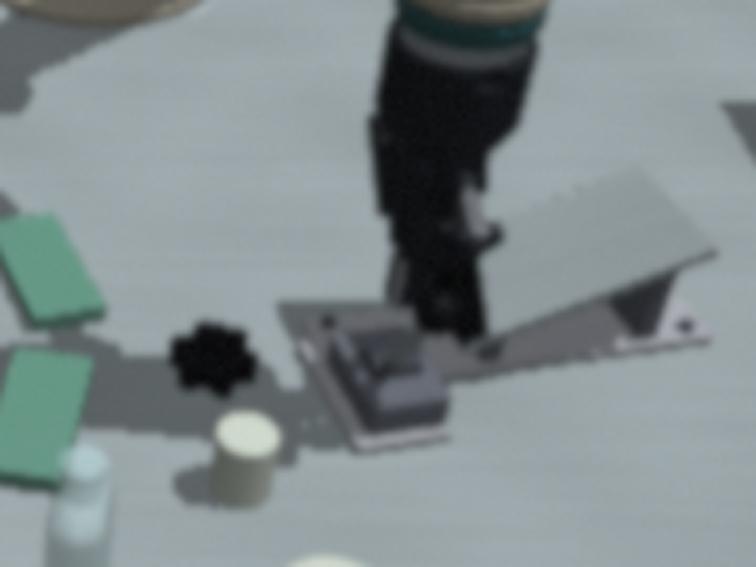

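Call:
carry_out:
  moves: [0, 0.3, 0.07, 0, 0, 0, 0.3, 0.07, 0, 0, 0, 0.2, 0.05, 0, 0, 0, 0, 0, 0, 0, 0, 0, 0, 0, 0, 0, 0, 0, 0, 0, 0, 0, 0, 0, 0, 0, 0, 0, 0, 0, 0, 0, 0, 0, 0, 0, 0, 0, 0, 0]

```text
clock: 4.3
position: [0.5808, 0.1547, 0.0862]
ee_rot: [-0.001, 0.624, 0.782, -0.001]
contact_force: [-4.3, -1.9, 2.1]
width: -0.0001
```

```bash
python3 -c "
from h import *
shot('top','t2.png',(125,150,265,270),5.5)
p=np.load('slope.npy');from fit import T
c,s=np.cos(p[2]),np.sin(p[2])
for z0 in(.03,.05):
  for a in (-.5,.3,.4,.5):
    lx=.046+.08*np.sin(a);ly=-.05
    w=[p[0]+c*lx-s*ly,p[1]+s*lx+c*ly,z0+.08*np.cos(a)]
    print(z0,a,((proj('scene',w)-[340,120])*4.2).round(),((proj('top',w)-[125,150])*5.5).round())"
```

```text
0.03 -0.5 [[380. 236.]] [[465. 402.]]
0.03 0.3 [[426. 292.]] [[436. 270.]]
0.03 0.4 [[431. 304.]] [[435. 255.]]
0.03 0.5 [[435. 317.]] [[433. 240.]]
0.05 -0.5 [[386. 209.]] [[456. 401.]]
0.05 0.3 [[432. 264.]] [[427. 267.]]
0.05 0.4 [[437. 276.]] [[426. 252.]]
0.05 0.5 [[442. 289.]] [[424. 237.]]
```

View pics/t2.png

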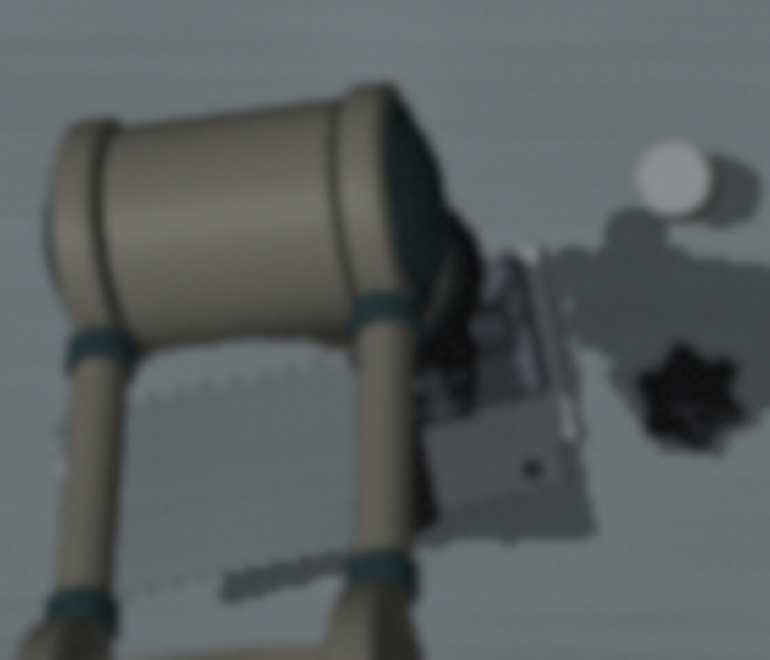

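Call:
carry_out:
  moves: [0, 0.3, 0.07, 0, 0, 0, 0.3, 0.07, 0, 0, 0, 0, 0, 0, 0, 0, 0, 0, 0, 0, 0, 0, 0, 0, 0, 0, 0, 0, 0, 0, 0, 0, 0, 0, 0, 0, 0, 0, 0, 0, 0, 0, 0, 0, 0, 0, 0, 0, 0, 0]

```text
clock: 5.35
position: [0.5812, 0.1547, 0.0861]
ee_rot: [-0.005, 0.623, 0.782, -0.006]
contact_force: [-15.7, -4.6, 11.0]
width: -0.0001
```

Call:
carry_out:
  moves: [0, -1.5, -0.3, 0, 0, 0, -1.5, -0.3, 0, 0, 0, 0, 0, 3, 0, 0, 0, 0, 3, 0, 0, 0, 0, 4, 0, 0, 0, 0, 4, 0, 80, -1, -2, 0, -0.148, 80, -1, -2, 0, -0.148, 80, -1, -2, 0, -0.148, 80, -1, -2, 0, -0.148]

```text
clock: 6.35
position: [0.5192, 0.0699, 0.2268]
ee_rot: [0.001, 0.826, 0.563, 0.001]
contact_force: [0.1, -0.8, -0.4]
width: 0.0579
```

Call:
carry_out:
  moves: [80, -1, -2, 0, -0.148, 80, -1, -2, 0, -0.148, 80, -1, -2, 0, -0.148, 80, -1, -2, 0, -0.148, 80, -1, -2, 0, -0.148, 80, -1, -2, 0, -0.149, 80, 0, 0, 0, 0, 80, 0, 0, 0, 0, 80, 0, 0, 0, 0, 80, 0, 0, 0, 0]

```text
clock: 7.35
position: [0.4592, -0.0489, 0.2264]
ee_rot: [-0.0, 0.988, 0.157, 0.0]
contact_force: [0.0, -0.2, -1.1]
width: 0.0684
```

```bash
python3 -c "
from h import *
shot('scene','s3.png',(180,120,520,290),2.35)
print(manip.get_state()['position'],manip.get_state()['ee_rot'])"
```

```text
[ 0.45915752 -0.04886705  0.22630898] [-4.15863330e-05  9.87568320e-01  1.57190216e-01  2.17044759e-04]
```

View pics/s3.png

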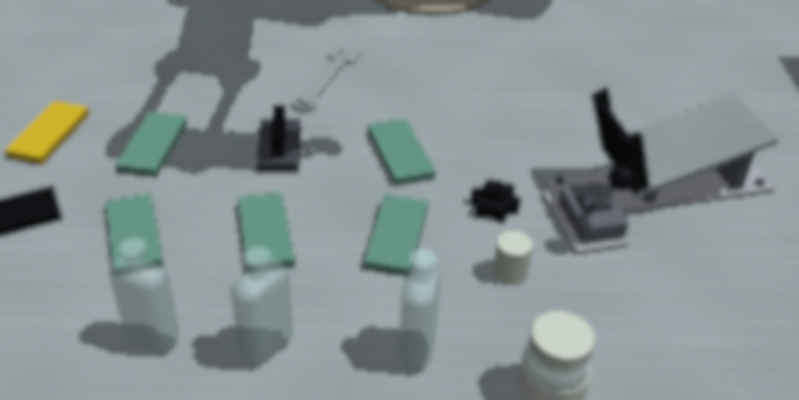

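Call:
carry_out:
  moves: [80, -1.2, -0.25, -4, 0, 80, 0, 0, -4.5, 0, 80, 0, 0, -4.5, 0, 80, 0, 0, -4.5, 0, 80, 0, 0, -2.5, 0, 80, 0, 0, -1.5, 0, 80, 0, 0, -0.8, 0, 80, 0, 0, 0, 0, 80, 0, 0, 0, 0, 80, 0, 0, 0, 0]
  squeeze: 28

```text
clock: 8.4
position: [0.4477, -0.0522, 0.0043]
ee_rot: [0.001, 0.988, 0.156, 0.001]
contact_force: [0.2, -0.2, 0.0]
width: 0.0682
```

Call:
carry_out:
  moves: [50, 0, 0, 0, 0, 50, 0, 0, 0, 0, 50, 0, 0, 0, 0, 50, 0, 0, 0, 0, 50, 0, 0, 0, 0, 50, 0, 0, 0, 0, 50, 0, 0, 0, 0, 50, 0, 0, 0, 0, 50, 0, 0, 0, 0, 50, 0, 0, 0, 0]

```text
clock: 9.4
position: [0.4472, -0.052, 0.0043]
ee_rot: [0.0, 0.988, 0.156, 0.001]
contact_force: [-1.6, 1.6, 5.6]
width: 0.049
```

Call:
carry_out:
  moves: [50, 0, 0, 1, 0, 50, 0, 0, 3, 0, 50, 0, 0, 4, 0, 50, 0, 0, 4, 0, 50, 0, 0, 4, 0, 50, 0, 0, 3, 0, 50, 0.53, 2.96, 0, 0.148, 50, 0.53, 2.96, 0, 0.148, 50, 0.53, 2.96, 0, 0.148, 50, 0.53, 2.96, 0, 0.148]

```text
clock: 10.4
position: [0.4675, 0.0673, 0.1941]
ee_rot: [0.0, 0.898, 0.44, 0.0]
contact_force: [0.1, 0.7, -2.1]
width: 0.049
```

Call:
carry_out:
  moves: [50, 0.53, 2.96, 0, 0.148, 50, 0.53, 2.96, 0, 0.148, 50, 0.53, 2.96, 0, 0.148, 50, 0.53, 2.96, 0, 0.148, 50, 0.53, 2.96, 0, 0.148, 50, 0.53, 2.96, 0, 0.15, 50, 0, 0, 0, 0, 50, 0, 0, 0, 0, 50, 0, 0, -4, 0, 50, 0, 0, -4, 0]

```text
clock: 11.4
position: [0.5005, 0.2432, 0.1142]
ee_rot: [0.001, 0.624, 0.781, 0.002]
contact_force: [0.2, -0.0, -2.1]
width: 0.0491
```

```bash
python3 -c "
from h import *
shot('scene','s4.png',(340,100,520,235),4.2)
print(manip.get_state()['position'],manip.get_state()['ee_rot'],manip.get_state()['width'])"
```

```text
[0.49507503 0.24110022 0.10667562] [-0.00276069  0.62408146  0.78133882 -0.00493531] 0.04902752565624871
```

View pics/s4.png

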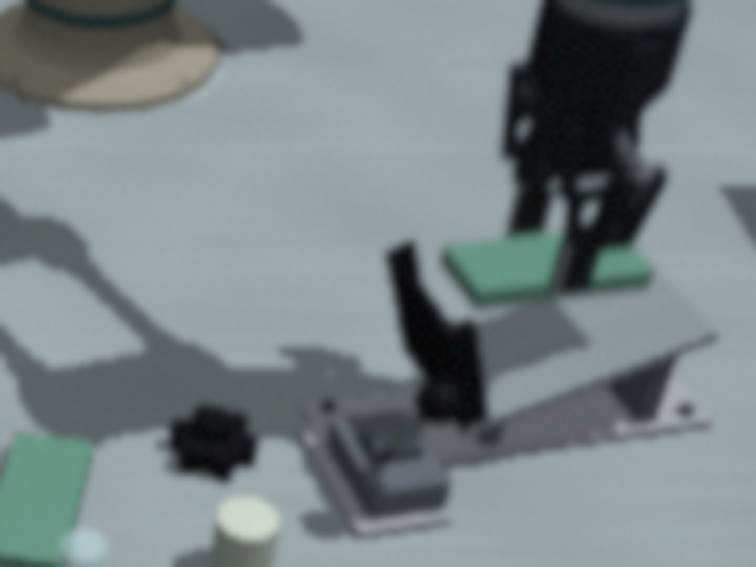

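Call:
carry_out:
  moves: [50, 0, 0, 0, 0, 50, 0, 0, 0, 0, 50, 0, 0, -1, 0, 50, 0, 0, -1, 0, 50, 0, 0, -1, 0, 50, 0, 0, 0, 0, 50, 0, 0, 0, 0, 50, 0, 0, 0, 0, 50, 0, 0, 0, 0, 50, 0, 0, 0, 0]

```text
clock: 12.45
position: [0.4999, 0.244, 0.0836]
ee_rot: [0.0, 0.623, 0.782, 0.0]
contact_force: [0.3, -0.5, -1.7]
width: 0.049
```

Call:
carry_out:
  moves: [50, 0, 0, -0.4, 0, 50, 0, 0, -0.4, 0, 50, 0, 0, -0.4, 0, 50, 0, 0, -0.4, 0, 50, 0, 0, 0, 0, 50, 0, 0, 0, 0, 50, 0, 0, 0, 0, 50, 0, 0, 0, 0, 50, 0, 0, 0, 0, 50, 0, 0, 0, 0]

```text
clock: 13.45
position: [0.5, 0.2439, 0.0674]
ee_rot: [0.0, 0.623, 0.782, 0.0]
contact_force: [1.9, -4.9, 1.0]
width: 0.0492
```

```bash
python3 -c "
from h import *
shot('scene','s5.png',(400,130,520,220),6.2)"
```

```text
(no output)
```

View pics/s5.png

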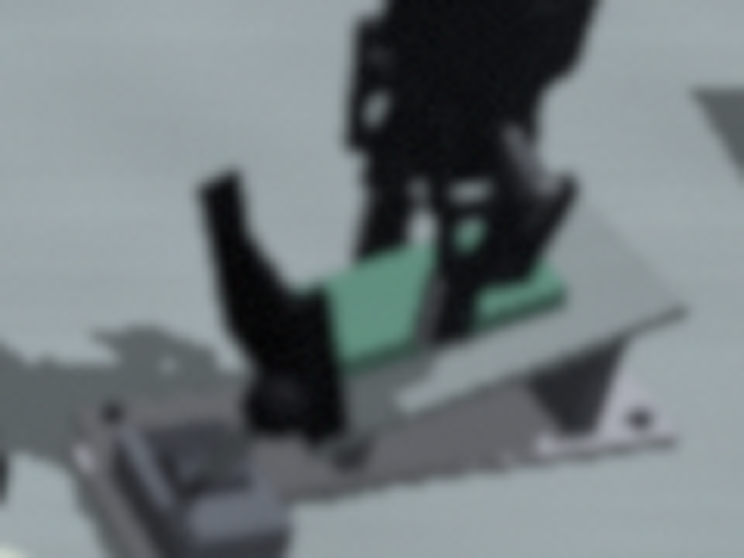

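Call:
carry_out:
  moves: [50, 0.05, -0.2, -0.06, 0, 50, 0.05, -0.2, -0.06, 0, 50, 0, 0, 0, 0, 50, 0, 0, 0, 0, 50, 0, 0, 0, 0, 50, 0, 0, 0, 0, 50, 0, 0, 0, 0, 50, 0, 0, 0, 0, 50, 0, 0, 0, 0, 50, 0, 0, 0, 0]

```text
clock: 14.5
position: [0.5004, 0.241, 0.0662]
ee_rot: [-0.001, 0.623, 0.782, 0.001]
contact_force: [0.1, 5.0, 3.2]
width: 0.049
```

Call:
carry_out:
  moves: [50, 0.05, -0.2, -0.04, 0, 50, 0.05, -0.2, -0.04, 0, 50, 0, 0, 0, 0, 50, 0, 0, 0, 0, 50, 0, 0, 0, 0, 50, 0, 0, 0, 0, 50, 0, 0, 0, 0, 50, 0, 0, 0, 0, 50, 0, 0, 0, 0, 50, 0, 0, 0, 0]

```text
clock: 15.5
position: [0.5004, 0.2408, 0.0661]
ee_rot: [-0.003, 0.624, 0.781, 0.003]
contact_force: [-5.1, 16.1, 6.6]
width: 0.0488
```

Call:
carry_out:
  moves: [50, -0.1, 0.5, 0.1, 0, 80, 0, 0, 0, 0, 80, 0, 0, 0, 0, 80, 0, 0, 0, 0, 80, 0, 0, 0, 0, 80, 0, 0, 2, 0, 80, 0, 0, 4, 0, 80, 0, 0, 4, 0, 80, 0, 0, 3, 0, 80, 0, 0, 0, 0]

```text
clock: 16.5
position: [0.5036, 0.2415, 0.2011]
ee_rot: [0.003, 0.623, 0.782, 0.004]
contact_force: [0.6, -0.1, 0.5]
width: 0.0684
```

Call:
carry_out:
  moves: [80, 0.93, -3, 0, 0.1155, 80, 0.93, -3, 0, 0.1155, 80, 0.93, -3, 0, 0.1155, 80, 0.93, -3, 0, 0.1155, 80, 0.93, -3, 0, 0.1155, 80, 0.93, -3, 0, 0.1155, 80, 0.93, -3, 0, 0.1155, 80, 0.93, -3, 0, 0.1155, 80, 0.93, -3, 0, 0.1155, 80, 0.93, -3, 0, 0.1155]

```text
clock: 17.5
position: [0.5932, -0.0606, 0.1951]
ee_rot: [-0.001, 0.093, 0.996, 0.0]
contact_force: [0.3, 0.3, 0.3]
width: 0.068
```

Call:
carry_out:
  moves: [80, 0, 0, 0, 0, 80, 0, 0, 0, 0, 80, 0, 0, 0, 0, 80, 0, 0, 0, 0, 80, 0, 0, 0, 0, 80, 0, 0, 0, 0, 80, 0, 0, 0, 0, 80, 0, 0, 0, 0, 80, 0, 0, 0, 0, 80, 0, 0, 0, 0]

```text
clock: 18.5
position: [0.5937, -0.0591, 0.1963]
ee_rot: [0.0, 0.095, 0.995, 0.0]
contact_force: [0.1, 0.4, 0.1]
width: 0.0684
```

```bash
cat > chk.py <<'E'
import sys
from h import *; from fit import T
from m import panes
s=manip.get_state();a=2*np.arctan2(s['ee_rot'][2],s['ee_rot'][1])-np.pi/2
print(s['position'].round(4),'jaw',round(a,3),'q6',s['qpos'][5].round(2))
p=np.load('slope.npy')
def loc(w):
    d=np.array(w)-[p[0],p[1],.042];c,s_=np.cos(p[2]),np.sin(p[2]);x=c*d[...,0]+s_*d[...,1];y=-s_*d[...,0]+c*d[...,1];z=d[...,2];t=.32
    return np.stack([x,y*np.cos(t)+z*np.sin(t),-y*np.sin(t)+z*np.cos(t)],-1)
for n in ('top',):
    im=manip.get_image(n);h=cv2.cvtColor(np.ascontiguousarray(im),cv2.COLOR_RGB2HSV)
    m=cv2.inRange(h,(65,60,40),(90,255,255))
    for c in cv2.findContours(m,cv2.RETR_EXTERNAL,cv2.CHAIN_APPROX_NONE)[0]:
        if cv2.contourArea(c)<100: continue
        c=c.reshape(-1,2)
        if c[:,0].mean()<250:  # on deck: intersect with top surface plane of layer k
            k=int(sys.argv[1]) if len(sys.argv)>1 else 1
            o,v=ray(n,c); lo=loc(o); lv=loc(o+v)-lo
            P=lo+lv*((k*.014-lo[2])/lv[:,2])[:,None]
            (x,y),(w,l),an=cv2.minAreaRect(P[:,:2].astype(np.float32))
            print('DECK local',round(x,4),round(y,4),'size',round(w,3),round(l,3),'ang',round(an,1),'y range',P[:,1].min().round(4),P[:,1].max().round(4),'x range',P[:,0].min().round(4),P[:,0].max().round(4))
for q in panes(im): print(q)
E
python3 chk.py 1
```

```text
[ 0.5937 -0.0591  0.1963] jaw 1.38 q6 -1.6
DECK local -0.0229 0.0586 size 0.048 0.11 ang 12.2 y range 0.0015 0.1165 x range -0.0559 0.0095
(0.4402, -0.3525, -10.1, 0.107, 0.049)
(0.4768, 0.2549, -65.5, 0.119, 0.05)
(0.592, -0.1978, 12.8, 0.105, 0.048)
(0.5979, -0.34, 18.0, 0.107, 0.05)
```

```bash
python3 -c "
from h import *
shot('top','t6.png',(125,180,265,275),5.5)"
```

```text
(no output)
```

View pics/t6.png

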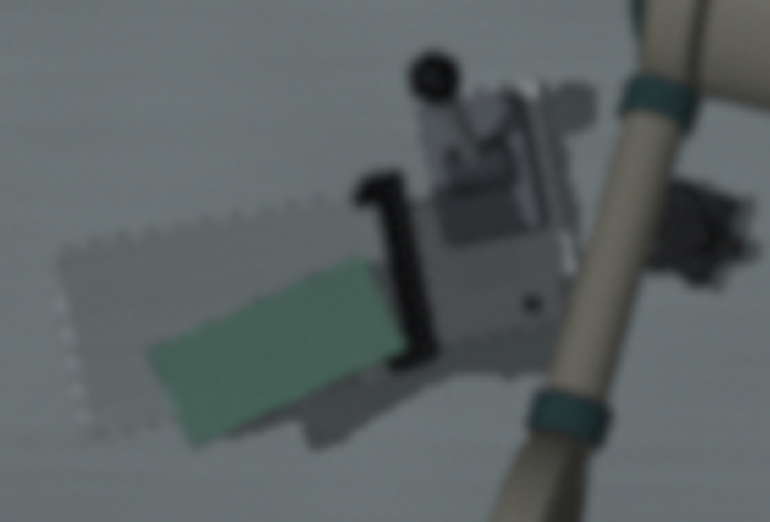

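Call:
carry_out:
  moves: [80, -1.16, 3, 0, -0.0943, 80, -1.16, 3, 0, -0.0943, 80, -1.16, 3, 0, -0.0943, 80, -1.16, 3, 0, -0.0943, 80, -1.16, 3, 0, -0.0943, 80, -1.16, 3, 0, -0.0943, 80, -1.16, 3, 0, -0.0943, 80, -1.16, 3, 0, -0.0943, 80, -1.16, 3, 0, -0.0943, 80, -1.16, 3, 0, -0.0943]

```text
clock: 19.6
position: [0.4771, 0.2421, 0.1965]
ee_rot: [0.0, 0.539, 0.842, 0.0]
contact_force: [0.5, 0.5, 0.5]
width: 0.0683
```

Call:
carry_out:
  moves: [80, 0, 0, 0, 0, 80, 0, 0, 0, 0, 80, 0, 0, -3, 0, 80, 0, 0, -3, 0, 80, 0, 0, -2, 0, 80, 0, 0, -2, 0, 80, 0, 0, -1, 0, 80, 0, 0, 0, 0, 80, 0, 0, 0, 0, 80, 0, 0, 0, 0]

```text
clock: 20.6
position: [0.4787, 0.241, 0.0875]
ee_rot: [0.001, 0.537, 0.844, 0.001]
contact_force: [0.5, 1.2, 0.5]
width: 0.0686
```

Call:
carry_out:
  moves: [80, 0, 0, -1, 0, 80, 0, 0, -1, 0, 80, 0, 0, 0, 0, 50, 0, 0, 0, 0, 50, 0, 0, 0, 0, 50, 0, 0, 0, 0, 50, 0, 0, 0, 0, 50, 0, 0, 0, 0, 50, 0, 0, 0, 0, 50, 0, 0, 0, 0]

```text
clock: 21.6
position: [0.4779, 0.2411, 0.0664]
ee_rot: [0.0, 0.537, 0.844, 0.0]
contact_force: [0.5, 1.4, -0.9]
width: 0.0487
```

Call:
carry_out:
  moves: [50, 0, 0, 1, 0, 50, 0, 0, 1, 0, 50, 0, 0, 0, 0, 50, 0.6, 0.1, 0, -0.052, 50, 0.6, 0.1, 0, -0.052, 50, 0.6, 0.1, 0, -0.052, 50, 0.5, 0.1, 0, -0.052, 50, 0, 0, 0, 0, 50, 0, 0, 0, 0, 50, 0, 0, 0, 0]

```text
clock: 22.6
position: [0.5, 0.2447, 0.0862]
ee_rot: [-0.0, 0.621, 0.783, -0.0]
contact_force: [-0.5, 0.5, -1.9]
width: 0.049
```

Call:
carry_out:
  moves: [50, 0, 0, -1, 0, 50, 0, 0, -0.5, 0, 50, 0, 0, -0.4, 0, 50, 0, 0, 0, 0, 50, 0.05, -0.2, -0.06, 0, 50, 0.05, -0.2, -0.06, 0, 50, 0.04, -0.15, 0, 0, 50, 0.03, -0.1, 0, 0, 50, 0, 0, 0, 0, 50, 0, 0, 0, 0]

```text
clock: 23.6
position: [0.5018, 0.2423, 0.0667]
ee_rot: [-0.003, 0.623, 0.782, 0.003]
contact_force: [-3.4, 10.7, 3.4]
width: 0.0492
```

Call:
carry_out:
  moves: [50, -0.05, 0.2, 0.05, 0, 50, 0, 0, 0, 0, 80, 0, 0, 0, 0, 80, 0, 0, 0, 0, 80, 0, 0, 0, 0, 80, 0, 0, 0, 0, 80, 0, 0, 1, 0, 80, 0, 0, 4, 0, 80, 0, 0, 4, 0, 80, 0, 0, 4, 0]

```text
clock: 24.6
position: [0.5018, 0.2402, 0.1987]
ee_rot: [0.0, 0.622, 0.783, 0.0]
contact_force: [-0.8, 0.1, -0.0]
width: 0.0682
```

Call:
carry_out:
  moves: [80, 0.92, -3, 0, 0.1155, 80, 0.92, -3, 0, 0.1155, 80, 0.92, -3, 0, 0.1155, 80, 0.92, -3, 0, 0.1155, 80, 0.92, -3, 0, 0.1155, 80, 0.92, -3, 0, 0.1155, 80, 0.92, -3, 0, 0.1155, 80, 0.92, -3, 0, 0.1155, 80, 0.92, -3, 0, 0.1155, 80, 0.92, -3, 0, 0.1155]

```text
clock: 25.6
position: [0.5942, -0.0611, 0.1975]
ee_rot: [0.001, 0.091, 0.996, -0.0]
contact_force: [0.0, 0.6, -0.6]
width: 0.0686
```

```bash
python3 chk.py 1
```

```text
[ 0.5942 -0.0611  0.1975] jaw 1.388 q6 -1.61
DECK local 0.0004 0.0554 size 0.047 0.11 ang 1.0 y range -0.0 0.1109 x range -0.0237 0.0247
(0.4401, -0.3525, -9.8, 0.106, 0.049)
(0.5017, 0.2573, -77.0, 0.119, 0.049)
(0.592, -0.1979, 12.4, 0.105, 0.048)
(0.598, -0.3399, 18.0, 0.106, 0.05)
```

Call:
carry_out:
  moves: [80, -0.1, 0.3, 0, 0, 80, 0, 0, -4.5, 0, 80, 0, 0, -4.5, 0, 80, 0, 0, -4.5, 0, 80, 0, 0, -3.5, 0, 80, 0, 0, -1.5, 0, 80, 0, 0, -0.8, 0, 80, 0, 0, 0, 0, 80, 0, 0, 0, 0, 80, 0, 0, 0, 0]

```text
clock: 26.65
position: [0.594, -0.0566, 0.0052]
ee_rot: [0.002, 0.093, 0.996, -0.0]
contact_force: [0.8, 0.2, 0.1]
width: 0.0681
```

Call:
carry_out:
  moves: [50, 0, 0, 0, 0, 50, 0, 0, 0, 0, 50, 0, 0, 0, 0, 50, 0, 0, 0, 0, 50, 0, 0, 0, 0, 50, 0, 0, 0, 0, 50, 0, 0, 1, 0, 50, 0, 0, 4, 0, 50, 0, 0, 4, 0, 50, 0, 0, 4, 0]

```text
clock: 27.65
position: [0.5923, -0.0565, 0.135]
ee_rot: [-0.001, 0.093, 0.996, 0.0]
contact_force: [0.2, 0.0, -1.4]
width: 0.0492
```

Call:
carry_out:
  moves: [50, 0, 0, 4, 0, 50, 0, 0, 3, 0, 50, -0.9, 3, 0, -0.116, 50, -0.9, 3, 0, -0.116, 50, -0.9, 3, 0, -0.116, 50, -0.9, 3, 0, -0.116, 50, -0.9, 3, 0, -0.116, 50, -0.9, 3, 0, -0.116, 50, -0.9, 3, 0, -0.116, 50, -0.9, 3, 0, -0.116]

```text
clock: 28.65
position: [0.5199, 0.1844, 0.2038]
ee_rot: [-0.0, 0.531, 0.847, -0.0]
contact_force: [0.5, 0.8, -1.2]
width: 0.049
```

Call:
carry_out:
  moves: [50, -0.9, 3, 0, -0.116, 50, -1, 2.6, 0, -0.116, 50, 0, 0, 0, 0, 50, 0, 0, 0, 0, 50, 0, 0, -3, 0, 50, 0, 0, -3, 0, 50, 0, 0, -3, 0, 50, 0, 0, 0, 0, 50, 0, 0, 0, 0, 50, 0, 0, 0, 0]

```text
clock: 29.65
position: [0.5035, 0.2394, 0.1154]
ee_rot: [0.001, 0.624, 0.782, 0.001]
contact_force: [-0.5, 0.5, -2.2]
width: 0.0487
```

Call:
carry_out:
  moves: [50, -0.2, 0, -0.8, 0, 50, 0, 0, -0.7, 0, 50, 0, 0, 0, 0, 50, 0, 0, -0.4, 0, 50, 0, 0, -0.4, 0, 50, 0, 0, -0.4, 0, 50, 0, 0, -0.4, 0, 50, 0, 0, -0.3, 0, 50, 0, 0, 0, 0, 50, 0, 0, 0, 0]

```text
clock: 30.65
position: [0.5002, 0.2393, 0.0796]
ee_rot: [0.0, 0.624, 0.782, 0.0]
contact_force: [2.3, -4.2, 1.0]
width: 0.049
```

Call:
carry_out:
  moves: [50, 0.05, -0.2, -0.06, 0, 50, 0.05, -0.2, -0.06, 0, 50, 0.04, -0.15, 0, 0, 50, 0, 0, 0, 0, 50, 0, 0, 0, 0, 50, 0, 0, 0, 0, 50, 0, 0, 0, 0, 50, 0, 0, 0, 0, 50, 0, 0, 0, 0, 50, 0, 0, 0, 0]

```text
clock: 31.65
position: [0.5005, 0.2373, 0.0787]
ee_rot: [-0.002, 0.624, 0.781, 0.002]
contact_force: [-2.5, 8.8, 2.9]
width: 0.0488
```

Call:
carry_out:
  moves: [50, -0.05, 0.2, 0.05, 0, 50, 0, 0, 0, 0, 80, 0, 0, 0, 0, 80, 0, 0, 0, 0, 80, 0, 0, 0, 0, 80, 0, 0, 0, 0, 80, 0, 0, 1, 0, 80, 0, 0, 4, 0, 80, 0, 0, 4, 0, 80, 0, 0, 3, 0]

```text
clock: 32.65
position: [0.5015, 0.236, 0.2022]
ee_rot: [0.001, 0.624, 0.782, 0.001]
contact_force: [1.2, 0.4, -0.1]
width: 0.0682
```

Call:
carry_out:
  moves: [80, 0.83, -3.96, 0, -0.1437, 80, 0.83, -3.96, 0, -0.1437, 80, 0.83, -3.96, 0, -0.1437, 80, 0.83, -3.96, 0, -0.1437, 80, 0.83, -3.96, 0, -0.1437, 80, 0.83, -3.96, 0, -0.1437, 80, 0.83, -3.96, 0, -0.1437, 80, 0.83, -3.96, 0, -0.1437, 80, 0.83, -3.96, 0, -0.1437, 80, 0.83, -3.96, 0, -0.1437]

```text
clock: 33.65
position: [0.5839, -0.1619, 0.1998]
ee_rot: [0.0, 0.985, 0.175, 0.0]
contact_force: [0.4, 0.4, 0.3]
width: 0.0682
```

Call:
carry_out:
  moves: [80, 0.83, -3.96, 0, -0.1437, 80, 0, 0, 0, 0, 80, 0, 0, 0, 0, 80, 0, 0, 0, 0, 80, 0, 0, 0, 0, 80, 0, 0, 0, 0, 80, 0, 0, -3, 0, 80, 0, 0, -3, 0, 80, 0, 0, -3, 0, 80, 0, 0, 0, 0]

```text
clock: 34.65
position: [0.589, -0.1974, 0.105]
ee_rot: [-0.002, 0.994, 0.107, -0.004]
contact_force: [-0.4, 0.2, 0.1]
width: 0.0683
```

```bash
python3 chk.py 2
```

```text
[ 0.589  -0.1974  0.105 ] jaw -1.355 q6 0.92
DECK local -0.0016 0.0555 size 0.049 0.11 ang 1.0 y range 0.0005 0.1108 x range -0.0255 0.0237
(0.44, -0.3524, -10.3, 0.107, 0.049)
(0.5006, 0.2562, -77.4, 0.12, 0.051)
(0.5956, -0.3392, 18.2, 0.102, 0.052)
```

Call:
carry_out:
  moves: [80, 0.1, 0, 0, 0, 80, 0, 0, 0, 0, 80, 0, 0, 0, 0, 80, 0, 0, -4, 0, 80, 0, 0, -3, 0, 80, 0, 0, -2, 0, 80, 0, 0, 0, 0, 80, 0, 0, 0, 0, 80, 0, 0, 0, 0, 80, 0, 0, 0, 0]

```text
clock: 35.7
position: [0.5943, -0.2002, 0.0207]
ee_rot: [0.001, 0.994, 0.107, 0.001]
contact_force: [-0.5, 0.2, -0.1]
width: 0.0683
```

Call:
carry_out:
  moves: [80, -0.2, 0.2, -0.8, 0, 80, 0, 0, -0.8, 0, 80, 0, 0, 0, 0, 50, 0, 0, 0, 0, 50, 0, 0, 0, 0, 50, 0, 0, 0, 0, 50, 0, 0, 0, 0, 50, 0, 0, 0, 0, 50, 0, 0, 0, 0, 50, 0, 0, 0, 0]

```text
clock: 36.7
position: [0.5911, -0.1977, 0.0029]
ee_rot: [0.0, 0.994, 0.107, 0.0]
contact_force: [0.6, 0.4, -1.5]
width: 0.0491
```

Call:
carry_out:
  moves: [50, 0, 0, 1, 0, 50, 0, 0, 4, 0, 50, 0, 0, 5, 0, 50, 0, 0, 5, 0, 50, 0, 0, 5, 0, 50, -0.83, 3.95, 0, 0.1437, 50, -0.83, 3.95, 0, 0.1437, 50, -0.83, 3.95, 0, 0.1437, 50, -0.83, 3.95, 0, 0.1437, 50, -0.83, 3.95, 0, 0.1437]

```text
clock: 37.7
position: [0.5486, 0.0014, 0.2036]
ee_rot: [0.0, 0.892, 0.452, 0.0]
contact_force: [0.2, 0.0, -2.0]
width: 0.0494
```

Call:
carry_out:
  moves: [50, -0.83, 3.95, 0, 0.1437, 50, -0.83, 3.95, 0, 0.1437, 50, -0.83, 3.95, 0, 0.1437, 50, -0.83, 3.95, 0, 0.1437, 50, -0.83, 3.95, 0, 0.1437, 50, -0.83, 3.95, 0, 0.1437, 50, 0, 0, 0, 0, 50, 0, 0, 0, 0, 50, 0, 0, 0, 0, 50, 0, 0, 0, 0]

```text
clock: 38.7
position: [0.5, 0.2356, 0.2031]
ee_rot: [0.0, 0.624, 0.781, -0.0]
contact_force: [1.0, 0.2, -1.9]
width: 0.0491
```

Call:
carry_out:
  moves: [50, 0.2, 0, -3, 0, 50, 0, 0, -3, 0, 50, 0, 0, -2, 0, 50, 0, 0, -1, 0, 50, 0, 0, 0, 0, 50, 0, 0, 0, 0, 50, 0, 0, 0, 0, 50, 0, 0, -0.4, 0, 50, 0, 0, -0.4, 0, 50, 0, 0, -0.4, 0]

```text
clock: 39.7
position: [0.5025, 0.2363, 0.1016]
ee_rot: [0.001, 0.623, 0.782, 0.0]
contact_force: [-0.6, -3.4, 4.6]
width: 0.0496
```

Call:
carry_out:
  moves: [50, 0, 0, -0.4, 0, 50, 0, 0, -0.4, 0, 50, 0, 0, 0, 0, 50, 0, 0, 0, 0, 50, 0, 0, 0, 0, 50, 0, 0, 0, 0, 50, 0, 0, 0, 0, 50, 0, 0, 0, 0, 50, 0, 0, 0, 0, 50, 0, 0, 0, 0]

```text
clock: 40.7
position: [0.502, 0.2369, 0.093]
ee_rot: [0.0, 0.624, 0.782, 0.0]
contact_force: [1.8, -2.8, 2.6]
width: 0.0487
```

Call:
carry_out:
  moves: [50, 0.05, -0.2, -0.06, 0, 50, 0.05, -0.2, -0.06, 0, 50, 0.04, -0.15, 0, 0, 50, 0, 0, 0, 0, 50, 0, 0, 0, 0, 50, 0, 0, 0, 0, 50, 0, 0, 0, 0, 50, 0, 0, 0, 0, 50, 0, 0, 0, 0, 50, 0, 0, 0, 0]

```text
clock: 41.7
position: [0.5029, 0.2315, 0.0916]
ee_rot: [-0.0, 0.624, 0.782, -0.0]
contact_force: [-1.8, 2.6, 2.0]
width: 0.049
```

Call:
carry_out:
  moves: [50, 0.05, -0.2, -0.04, 0, 50, 0.05, -0.2, -0.04, 0, 50, 0, 0, 0, 0, 50, 0, 0, 0, 0, 50, 0, 0, 0, 0, 50, 0, 0, 0, 0, 50, 0, 0, 0, 0, 50, 0, 0, 0, 0, 50, 0, 0, 0, 0, 50, 0, 0, 0, 0]

```text
clock: 42.7
position: [0.5029, 0.2313, 0.0915]
ee_rot: [-0.003, 0.624, 0.781, 0.002]
contact_force: [-4.7, 13.2, 5.4]
width: 0.0491
```

Call:
carry_out:
  moves: [50, -0.1, 0.45, 0.1, 0, 50, 0, 0, 0, 0, 80, 0, 0, 0, 0, 80, 0, 0, 0, 0, 80, 0, 0, 0, 0, 80, 0, 0, 0, 0, 80, 0, 0, 1, 0, 80, 0, 0, 4, 0, 80, 0, 0, 4, 0, 80, 0, 0, 2, 0]

```text
clock: 43.7
position: [0.5049, 0.2323, 0.2063]
ee_rot: [0.002, 0.624, 0.782, 0.003]
contact_force: [0.6, 0.6, -0.1]
width: 0.0686
```

Call:
carry_out:
  moves: [80, -0.5, -4.8, 0, 0.0975, 80, -0.5, -4.8, 0, 0.0975, 80, -0.5, -4.8, 0, 0.0975, 80, -0.5, -4.8, 0, 0.0975, 80, -0.5, -4.8, 0, 0.0975, 80, -0.5, -4.8, 0, 0.0975, 80, -0.5, -4.8, 0, 0.0975, 80, -0.5, -4.8, 0, 0.0975, 80, -0.5, -4.8, 0, 0.0975, 80, -0.5, -4.8, 0, 0.0975]

```text
clock: 44.7
position: [0.4527, -0.2503, 0.203]
ee_rot: [0.001, 0.183, 0.983, -0.0]
contact_force: [0.9, 0.2, 0.1]
width: 0.0683
```

Call:
carry_out:
  moves: [80, -0.5, -4.8, 0, 0.0975, 80, -0.5, -4.8, 0, 0.0975, 80, 0, 0, 0, 0, 80, 0, 0, 0, 0, 80, 0, 0, -4, 0, 80, 0, 0, -4, 0, 80, 0, 0, 0, 0, 80, 0, 0, 0, 0, 80, 0, 0, 0, 0, 80, 0, 0, 0, 0]

```text
clock: 45.7
position: [0.4445, -0.3449, 0.1243]
ee_rot: [0.002, 0.088, 0.996, -0.001]
contact_force: [0.0, 0.2, -0.2]
width: 0.0682
```

```bash
python3 chk.py 3
```

```text
[ 0.4445 -0.3449  0.1243] jaw 1.395 q6 -2.18
DECK local -0.0015 0.0554 size 0.05 0.111 ang 1.3 y range 0.0 0.1112 x range -0.0258 0.0246
(0.5018, 0.2554, -77.1, 0.122, 0.053)
(0.599, -0.3403, 18.1, 0.106, 0.048)
```

Call:
carry_out:
  moves: [80, -0.4, -0.75, -3, 0, 80, 0, 0, -3, 0, 80, 0, 0, -3, 0, 80, 0, 0, 0, 0, 80, 0, 0, -1, 0, 80, 0, 0, -1, 0, 80, 0, 0, 0, 0, 80, 0, 0, 0, 0, 80, 0, 0, 0, 0, 80, 0, 0, 0, 0]

```text
clock: 46.75
position: [0.4395, -0.352, 0.0126]
ee_rot: [0.0, 0.088, 0.996, -0.0]
contact_force: [-0.1, -0.2, -0.0]
width: 0.0683
```

Call:
carry_out:
  moves: [80, 0, 0, -0.8, 0, 80, 0, 0, 0, 0, 50, 0, 0, 0, 0, 50, 0, 0, 0, 0, 50, 0, 0, 0, 0, 50, 0, 0, 0, 0, 50, 0, 0, 0, 0, 50, 0, 0, 0, 0, 50, 0, 0, 0, 0, 50, 0, 0, 0, 0]

```text
clock: 47.75
position: [0.4392, -0.3518, 0.0039]
ee_rot: [0.0, 0.088, 0.996, -0.0]
contact_force: [0.1, -0.5, -0.5]
width: 0.049
```

Call:
carry_out:
  moves: [50, 0, 0, 1, 0, 50, 0, 0, 4, 0, 50, 0, 0, 5, 0, 50, 0, 0, 5, 0, 50, 0, 0, 5, 0, 50, 0.54, 4.87, 0, -0.0973, 50, 0.54, 4.87, 0, -0.0973, 50, 0.54, 4.87, 0, -0.0973, 50, 0.54, 4.87, 0, -0.0973, 50, 0.54, 4.87, 0, -0.0973]

```text
clock: 48.75
position: [0.4655, -0.1061, 0.2045]
ee_rot: [0.0, 0.328, 0.945, 0.0]
contact_force: [0.7, -0.0, -1.1]
width: 0.0494
```

Call:
carry_out:
  moves: [50, 0.54, 4.87, 0, -0.0973, 50, 0.54, 4.87, 0, -0.0973, 50, 0.54, 4.87, 0, -0.0973, 50, 0.54, 4.87, 0, -0.0973, 50, 0.54, 4.87, 0, -0.0973, 50, 0.54, 4.87, 0, -0.0973, 50, 0.54, 4.87, 0, -0.0973, 50, 0, 0, 0, 0, 50, 0, 0, 0, 0, 50, 0, 0, 0, 0]

```text
clock: 49.75
position: [0.5033, 0.2319, 0.2039]
ee_rot: [-0.0, 0.623, 0.783, -0.001]
contact_force: [0.0, -0.2, -1.7]
width: 0.0493
```

Call:
carry_out:
  moves: [50, 0, 0, -3, 0, 50, 0, 0, -3, 0, 50, 0, 0, -1, 0, 50, 0, 0, -0.8, 0, 50, 0, 0, 0, 0, 50, 0, 0, 0, 0, 50, 0, 0, 0, 0, 50, 0, 0, -0.4, 0, 50, 0, 0, -0.4, 0, 50, 0, 0, -0.4, 0]

```text
clock: 50.75
position: [0.5047, 0.2321, 0.1145]
ee_rot: [0.001, 0.622, 0.783, 0.0]
contact_force: [0.4, -4.6, 4.2]
width: 0.0492
```

Call:
carry_out:
  moves: [50, 0, 0, -0.4, 0, 50, 0, 0, -0.4, 0, 50, 0, 0, 0, 0, 50, 0, 0, 0, 0, 50, 0, 0, 0, 0, 50, 0.05, -0.2, -0.06, 0, 50, 0.05, -0.2, -0.06, 0, 50, 0, 0, 0, 0, 50, 0, 0, 0, 0, 50, 0, 0, 0, 0]

```text
clock: 51.75
position: [0.5046, 0.2307, 0.105]
ee_rot: [-0.001, 0.623, 0.782, 0.001]
contact_force: [-1.5, 4.1, 3.9]
width: 0.0492
```

Call:
carry_out:
  moves: [50, 0.05, -0.2, -0.03, 0, 50, 0, 0, 0, 0, 50, 0, 0, 0, 0, 50, 0, 0, 0, 0, 50, 0, 0, 0, 0, 50, 0, 0, 0, 0, 50, 0, 0, 0, 0, 50, 0, 0, 0, 0, 50, 0, 0, 0, 0, 50, 0, 0, 0, 0]

```text
clock: 52.75
position: [0.5046, 0.2306, 0.105]
ee_rot: [-0.003, 0.623, 0.782, 0.003]
contact_force: [-3.9, 10.5, 4.9]
width: 0.0489
```

Call:
carry_out:
  moves: [50, -0.07, 0.3, 0.1, 0, 50, 0, 0, 0, 0, 80, 0, 0, 0, 0, 80, 0, 0, 0, 0, 80, 0, 0, 0, 0, 80, 0, 0, 0, 0, 80, 0, 0, 1, 0, 80, 0, 0, 4, 0, 80, 0, 0, 4, 0, 80, 0, 0, 1, 0]

```text
clock: 53.75
position: [0.5075, 0.2305, 0.2109]
ee_rot: [0.003, 0.623, 0.782, 0.004]
contact_force: [-0.2, 0.6, 0.5]
width: 0.0682
```

Call:
carry_out:
  moves: [80, 0.78, -4.77, 0, -0.1235, 80, 0.78, -4.77, 0, -0.1235, 80, 0.78, -4.77, 0, -0.1235, 80, 0.78, -4.77, 0, -0.1235, 80, 0.78, -4.77, 0, -0.1235, 80, 0.78, -4.77, 0, -0.1235, 80, 0.78, -4.77, 0, -0.1235, 80, 0.78, -4.77, 0, -0.1235, 80, 0.78, -4.77, 0, -0.1235, 80, 0.78, -4.77, 0, -0.1235]

```text
clock: 54.75
position: [0.5825, -0.2493, 0.2055]
ee_rot: [-0.0, 0.961, 0.275, -0.0]
contact_force: [0.8, 0.3, 0.4]
width: 0.0682
```

Call:
carry_out:
  moves: [80, 0.78, -4.77, 0, -0.1235, 80, 0.78, -4.77, 0, -0.1235, 80, 0, 0, 0, 0, 80, 0, 0, 0, 0, 80, 0, 0, -4, 0, 80, 0, 0, -4, 0, 80, 0, 0, 0, 0, 80, 0, 0, 0, 0, 80, 0, 0, 0, 0, 80, 0, 0, 0, 0]

```text
clock: 55.75
position: [0.5998, -0.3431, 0.1283]
ee_rot: [0.002, 0.988, 0.157, 0.002]
contact_force: [-0.4, -0.6, -0.6]
width: 0.0682
```

```bash
python3 chk.py 4
```

```text
[ 0.5998 -0.3431  0.1283] jaw -1.255 q6 0.63
DECK local -0.0009 0.0557 size 0.052 0.111 ang 1.4 y range 0.0001 0.1111 x range -0.0261 0.0265
(0.5034, 0.2546, -76.8, 0.123, 0.056)
```

Call:
carry_out:
  moves: [80, -0.1, 0.25, -3, 0, 80, 0, 0, -3, 0, 80, 0, 0, -3, 0, 80, 0, 0, 0, 0, 80, 0, 0, -1, 0, 80, 0, 0, -1, 0, 80, 0, 0, 0, 0, 80, 0, 0, 0, 0, 80, 0, 0, 0, 0, 80, 0, 0, 0, 0]

```text
clock: 56.8
position: [0.5978, -0.3404, 0.0161]
ee_rot: [0.0, 0.988, 0.157, 0.0]
contact_force: [-0.2, -0.5, -0.6]
width: 0.0684
```

Call:
carry_out:
  moves: [80, 0, 0, -0.6, 0, 80, 0, 0, -0.6, 0, 80, 0, 0, 0, 0, 50, 0, 0, 0, 0, 50, 0, 0, 0, 0, 50, 0, 0, 0, 0, 50, 0, 0, 0, 0, 50, 0, 0, 0, 0, 50, 0, 0, 0, 0, 50, 0, 0, 0, 0]

```text
clock: 57.8
position: [0.5974, -0.3402, 0.0034]
ee_rot: [0.0, 0.988, 0.157, 0.0]
contact_force: [0.9, 0.1, -0.5]
width: 0.0491
```

Call:
carry_out:
  moves: [50, 0, 0, 1, 0, 50, 0, 0, 4, 0, 50, 0, 0, 5, 0, 50, 0, 0, 5, 0, 50, 0, 0, 5, 0, 50, -0.77, 4.74, 0, 0.1235, 50, -0.77, 4.74, 0, 0.1235, 50, -0.77, 4.74, 0, 0.1235, 50, -0.77, 4.74, 0, 0.1235, 50, -0.77, 4.74, 0, 0.1235]

```text
clock: 58.8
position: [0.5578, -0.1012, 0.204]
ee_rot: [-0.0, 0.892, 0.452, 0.0]
contact_force: [0.5, 0.4, -2.0]
width: 0.0488
```

Call:
carry_out:
  moves: [50, -0.77, 4.74, 0, 0.1235, 50, -0.77, 4.74, 0, 0.1235, 50, -0.77, 4.74, 0, 0.1235, 50, -0.77, 4.74, 0, 0.1235, 50, -0.77, 4.74, 0, 0.1235, 50, -0.77, 4.74, 0, 0.1235, 50, -0.77, 4.74, 0, 0.1235, 50, 0, 0, 0, 0, 50, 0, 0, 0, 0, 50, 0, 0, 0, 0]

```text
clock: 59.8
position: [0.5048, 0.2278, 0.2037]
ee_rot: [0.0, 0.623, 0.782, -0.0]
contact_force: [0.7, -0.9, -1.9]
width: 0.0493
```

Call:
carry_out:
  moves: [50, 0, 0.1, -3, 0, 50, 0, 0, -2, 0, 50, 0, 0, -1, 0, 50, 0, 0, -0.5, 0, 50, 0, 0, 0, 0, 50, 0, 0, 0, 0, 50, 0, 0, 0, 0, 50, 0, 0, -0.4, 0, 50, 0, 0, -0.4, 0, 50, 0, 0, -0.4, 0]

```text
clock: 60.8
position: [0.5059, 0.229, 0.1271]
ee_rot: [0.001, 0.622, 0.783, 0.0]
contact_force: [1.0, -4.8, 4.1]
width: 0.0492
```

Call:
carry_out:
  moves: [50, 0, 0, -0.4, 0, 50, 0, 0, -0.4, 0, 50, 0, 0, 0, 0, 50, 0, 0, 0, 0, 50, 0, 0, 0, 0, 50, 0.05, -0.2, -0.06, 0, 50, 0.05, -0.2, -0.06, 0, 50, 0, 0, 0, 0, 50, 0, 0, 0, 0, 50, 0, 0, 0, 0]

```text
clock: 61.8
position: [0.5059, 0.2261, 0.1173]
ee_rot: [-0.0, 0.623, 0.782, 0.0]
contact_force: [-0.3, 1.1, 2.9]
width: 0.0493
```

Call:
carry_out:
  moves: [50, 0.05, -0.2, -0.03, 0, 50, 0, 0, 0, 0, 50, 0, 0, 0, 0, 50, 0, 0, 0, 0, 50, 0, 0, 0, 0, 50, 0, 0, 0, 0, 50, 0, 0, 0, 0, 50, 0, 0, 0, 0, 50, 0, 0, 0, 0, 50, 0, 0, 0, 0]

```text
clock: 62.8
position: [0.5064, 0.2234, 0.1168]
ee_rot: [0.0, 0.623, 0.782, -0.0]
contact_force: [-0.2, -1.1, 1.8]
width: 0.0493
```

Call:
carry_out:
  moves: [50, 0.05, -0.2, -0.03, 0, 50, 0, 0, 0, 0, 50, 0, 0, 0, 0, 50, 0, 0, 0, 0, 50, 0, 0, 0, 0, 50, 0.05, -0.2, 0, 0, 50, 0, 0, 0, 0, 50, 0, 0, 0, 0, 50, 0, 0, 0, 0, 50, 0, 0, 0, 0]

```text
clock: 63.8
position: [0.5065, 0.2229, 0.1167]
ee_rot: [-0.002, 0.623, 0.782, 0.002]
contact_force: [-3.4, 9.5, 2.2]
width: 0.049
```

Call:
carry_out:
  moves: [50, -0.07, 0.3, 0.05, 0, 50, 0, 0, 0, 0, 80, 0, 0, 0, 0, 80, 0, 0, 0, 0, 80, 0, 0, 0, 0, 80, 0, 0, 0, 0, 80, 0, 0, 1, 0, 80, 0, 0, 4, 0, 80, 0, 0, 4, 0, 80, 0, 0, 1, 0]

```text
clock: 64.8
position: [0.5095, 0.2234, 0.2227]
ee_rot: [0.003, 0.623, 0.782, 0.004]
contact_force: [0.9, 0.4, -0.3]
width: 0.0685
```

Call:
carry_out:
  moves: [80, 0, -3, 0, 0.112, 80, 0, -3, 0, 0.112, 80, 0, -3, 0, 0.112, 80, 0, -3, 0, 0.112, 80, 0, -3, 0, 0.112, 80, 0, -3, 0, 0.112, 80, 0, -3, 0, 0.112, 80, 0, 0, 0, 0.112, 80, 0, 0, 0, 0.112, 80, 0, 0, 0, 0.112]

```text
clock: 65.8
position: [0.5065, 0.0121, 0.2172]
ee_rot: [-0.0, 0.11, 0.994, 0.0]
contact_force: [1.1, -0.6, 0.4]
width: 0.0682
```

```bash
python3 chk.py 5; python3 -c "
from h import *
shot('top','t7.png',(120,170,380,290),3)"
```

```text
[0.5065 0.0121 0.2172] jaw 1.35 q6 -1.46
DECK local -0.0009 0.0591 size 0.051 0.105 ang 0.8 y range 0.0072 0.1114 x range -0.0264 0.0254
(0.5037, 0.258, -77.7, 0.117, 0.056)
```

View pics/t7.png

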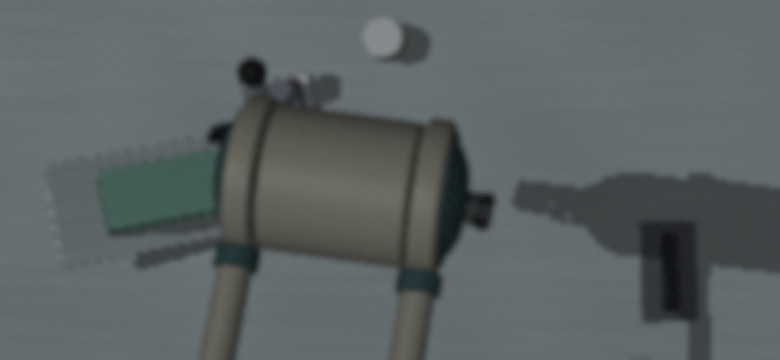

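```bash
python3 -c "
from h import *
print(onz('top',np.array([[642,221],[697,221],[695,321],[640,320]])/3+[120,170],.016).round(4))
print(onz('top',np.array([[671,231],[671,312]])/3+[120,170],.044).round(4))"
```

```text
[[ 0.4839 -0.1734  0.016 ]
 [ 0.4847 -0.2227  0.016 ]
 [ 0.3955 -0.2222  0.016 ]
 [ 0.3956 -0.173   0.016 ]]
[[ 0.4759 -0.1978  0.044 ]
 [ 0.4051 -0.1988  0.044 ]]
```

Call:
carry_out:
  moves: [50, -1.3, -4.2, 0, 0.045, 50, -1.3, -4.2, 0, 0.045, 50, -1.3, -4.2, 0, 0.045, 50, -1.3, -4.2, 0, 0.045, 50, -1.3, -4.2, 0, 0.04, 50, 0, 0, 0, 0, 50, 0, 0, -4, 0, 50, 0, 0, -4, 0, 50, 0, 0, -4, 0, 50, 0, 0, 0, 0]
  squeeze: 45

```text
clock: 66.9
position: [0.438, -0.1943, 0.093]
ee_rot: [-0.005, 0.003, 1.0, 0.003]
contact_force: [-0.2, 0.7, -0.4]
width: 0.0421
```

Call:
carry_out:
  moves: [50, 0, 0, 0, 0, 50, 0, 0, 0, 0, 50, 0, 0, 0, 0, 50, 0, 0, 0, 0, 50, 0, 0, 0, 0, 50, 0, 0, 0, 0, 50, 0, 0, 0, 0, 50, 0, 0, 0, 0, 50, 0, 0, 0, 0, 50, 0, 0, 0, 0]

```text
clock: 67.9
position: [0.4417, -0.1974, 0.0971]
ee_rot: [-0.0, 0.002, 1.0, 0.0]
contact_force: [1.2, -0.5, 0.4]
width: 0.0426
```

Call:
carry_out:
  moves: [50, -0.15, 0, -3, 0, 50, 0, 0, -2.5, 0, 50, 0, 0, -1.8, 0, 50, 0, 0, 0, 0, 50, 0, 0, 0, 0, 0, 0, 0, 0, 0, 0, 0, 0, 0, 0, 0, 0, 0, 0, 0, 0, 0, 0, 0, 0, 0, 0, 0, 0, 0]

```text
clock: 68.9
position: [0.4412, -0.1979, 0.0253]
ee_rot: [0.001, 0.002, 1.0, -0.001]
contact_force: [0.1, 0.5, 5.6]
width: 0.0131
```

Call:
carry_out:
  moves: [0, 0, 0, 0, 0, 0, 0, 0, 0, 0, 0, 0, 0, 0, 0, 0, 0, 0, 0, 0, 0, 0, 0, 0, 0, 0, 0, 0, 1, 0, 0, 0, 0, 2, 0, 0, 0, 0, 4, 0, 0, 0, 0, 4, 0, 0, 0, 0, 0, 0]

```text
clock: 69.9
position: [0.4434, -0.1993, 0.1393]
ee_rot: [0.005, 0.002, 1.0, -0.003]
contact_force: [0.9, 0.0, -3.8]
width: 0.013
```

Call:
carry_out:
  moves: [0, 0, 0, 4, 0, 0, 0, 0, 4, 0, 0, 0.68, 4.07, 0, -0.1344, 0, 0.68, 4.07, 0, -0.1344, 0, 0.68, 4.07, 0, -0.1344, 0, 0.68, 4.07, 0, -0.1344, 0, 0.68, 4.07, 0, -0.1344, 0, 0.68, 4.07, 0, -0.1344, 0, 0.68, 4.07, 0, -0.1344, 0, 0.68, 4.07, 0, -0.1344]

```text
clock: 70.9
position: [0.4931, 0.1279, 0.2127]
ee_rot: [-0.001, 0.514, 0.858, -0.001]
contact_force: [0.3, -0.2, -3.6]
width: 0.0136
```

Call:
carry_out:
  moves: [0, 0.68, 4.07, 0, -0.1344, 0, 0.68, 4.07, 0, -0.1344, 0, 0, 0, 0, 0, 0, 0, 0, 0, 0, 0, 0, 0, 0, 0, 0, 0, 0, 0, 0, 0, 0, 0, 0, 0, 0, 0, 0, 0, 0, 0, 0, 0, 0, 0, 0, 0, 0, 0, 0]

```text
clock: 71.9
position: [0.5081, 0.2075, 0.2143]
ee_rot: [0.0, 0.622, 0.783, 0.0]
contact_force: [0.1, -0.5, -3.0]
width: 0.0128
```

Call:
carry_out:
  moves: [0, 0.05, 0.1, -2, 0, 0, 0, 0, -1.8, 0, 0, 0, 0, -1, 0, 0, 0, 0, 0, 0, 0, 0, 0, 0, 0, 0, 0, 0, -0.4, 0, 0, 0, 0, -0.4, 0, 0, 0, 0, 0, 0, 0, 0, 0, 0, 0, 0, 0, 0, 0, 0]

```text
clock: 72.9
position: [0.5095, 0.2085, 0.1593]
ee_rot: [0.001, 0.622, 0.783, 0.001]
contact_force: [0.9, -3.9, 5.4]
width: 0.0124
```

```bash
python3 -c "
from h import *
shot('scene','s8.png',(400,110,520,200),6.2)"
```

```text
(no output)
```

View pics/s8.png

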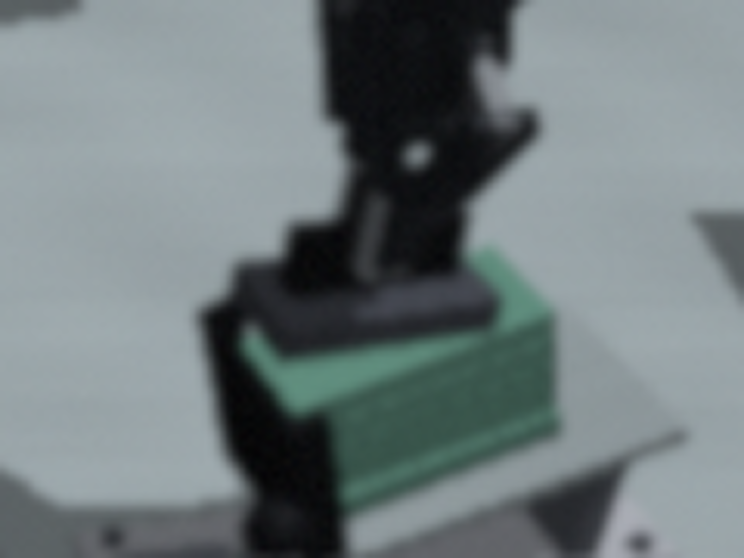

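Call:
carry_out:
  moves: [0, 0, 0, -0.3, 0, 0, 0, 0, -0.3, 0, 0, 0, 0, -0.3, 0, 0, 0, 0, 0, 0, 0, 0, 0, 0, 0, 0, 0, 0, 0, 0, 0, 0, 0, 0, 0, 0, 0, 0, 0, 0, 0, 0, 0, 0, 0, 0, 0, 0, 0, 0]

```text
clock: 73.95
position: [0.5107, 0.2047, 0.1516]
ee_rot: [0.004, 0.621, 0.784, -0.001]
contact_force: [0.0, -14.4, 13.1]
width: 0.0129
```

Call:
carry_out:
  moves: [0, 0, 0, 0, 0, 0, 0, 0, 0, 0, 0, 0, 0, 0, 0, 0, 0, 0, -0.2, 0, 0, 0, 0, -0.2, 0, 0, 0, 0, 0, 0, 0, 0, 0, 0, 0, 0, 0, 0, 0, 0, 0, 0, 0, 0, 0, 0, 0, 0, 0, 0]
  squeeze: 20

```text
clock: 74.95
position: [0.5111, 0.2037, 0.1482]
ee_rot: [0.005, 0.621, 0.784, -0.002]
contact_force: [0.5, -17.2, 16.2]
width: 0.0132
```

```bash
python3 -c "
from h import *
shot('scene','s9.png',(400,110,520,200),6.2)"
```

```text
(no output)
```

View pics/s9.png

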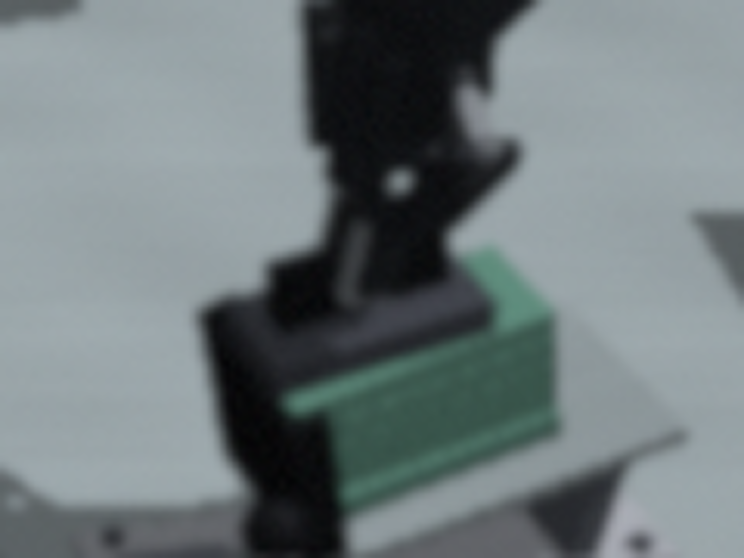

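Call:
carry_out:
  moves: [0, -0.05, 0.2, 0.05, 0, 0, -0.05, 0.2, 0.05, 0, 0, 0, 0, 0, 0, 0, 0, 0, -0.2, 0, 0, 0, 0, -0.1, 0, 0, 0, 0, 0, 0, 0, 0, 0, 0, 0, 0, 0, 0, 0, 0, 0, 0, 0, 0, 0, 0, 0, 0, 0, 0]

```text
clock: 76.0
position: [0.5112, 0.2043, 0.1482]
ee_rot: [0.009, 0.62, 0.784, -0.003]
contact_force: [0.3, -26.3, 26.7]
width: 0.0124
```

Call:
carry_out:
  moves: [0, 0, 0, 0.3, 0, 0, 0, 0, 0.2, 0, 0, 0, 0, 0, 0, 0, 0, 0, 0, 0, 0, 0, 0, 0, 0, 0, 0, 0, 0, 0, 0, 0, 0, 0, 0, 0, 0, 0, 0, 0, 0, 0, 0, 0, 0, 0, 0, 0, 0, 0]

```text
clock: 77.0
position: [0.5098, 0.2098, 0.1499]
ee_rot: [0.004, 0.622, 0.783, -0.001]
contact_force: [1.6, -10.0, 9.8]
width: 0.0126
```

Call:
carry_out:
  moves: [40, 0, 0, 0, 0, 40, 0, 0, 0, 0, 40, 0, 0, 0, 0, 40, 0, 0, 0, 0, 40, 0, 0, 0, 0, 40, 0, 0, 0, 0, 40, 0, 0, 0, 0, 40, 0, 0, 0, 0, 40, 0, 0, 0, 0, 40, 0, 0, 0, 0]

```text
clock: 78.0
position: [0.5076, 0.2128, 0.1482]
ee_rot: [0.0, 0.622, 0.783, 0.0]
contact_force: [0.8, 0.4, 1.0]
width: 0.0343
```

```bash
python3 -c "
from h import *
shot('scene','s10.png',(400,110,520,200),6.2)"
```

```text
(no output)
```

View pics/s10.png

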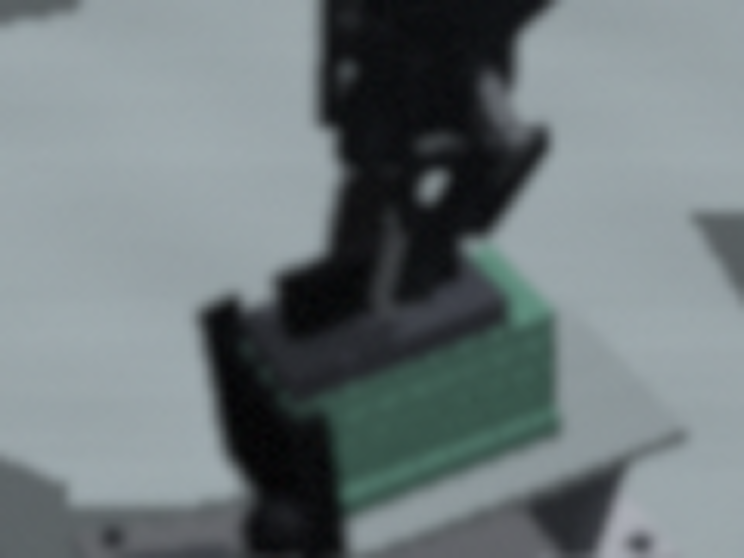

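Call:
carry_out:
  moves: [40, 0, 0, 0.3, 0, 0, 0, 0, 0, 0, 0, 0, 0, 0, 0, 0, 0, 0, 0, 0, 0, 0, 0, 0, 0, 0, 0, 0, 0, 0, 0, 0, 0, 0, 0, 0, 0.05, -0.2, -0.07, 0, 0, 0.05, -0.2, -0.07, 0, 0, 0, 0, 0, 0]
  squeeze: 25

```text
clock: 79.05
position: [0.5085, 0.2107, 0.1508]
ee_rot: [-0.001, 0.622, 0.783, 0.002]
contact_force: [-0.3, 5.0, 7.0]
width: 0.013
```

Call:
carry_out:
  moves: [0, 0.05, -0.2, -0.07, 0, 0, 0, 0, 0, 0, 0, 0, 0, 0, 0, 0, 0, 0, 0, 0, 0, 0, 0, 0, 0, 0, 0, 0, 0, 0, 0, 0, 0, 0, 0, 0, 0, 0, 0, 0, 0, 0, 0, 0, 0, 0, 0, 0, 0, 0]

```text
clock: 80.05
position: [0.5084, 0.2106, 0.1509]
ee_rot: [-0.002, 0.622, 0.783, 0.003]
contact_force: [-3.1, 8.6, 10.4]
width: 0.0134
```

Call:
carry_out:
  moves: [0, 0.05, -0.2, 0.15, 0, 0, 0.05, -0.2, 0.05, 0, 0, 0, 0, 0, 0, 0, 0, 0, 0, 0, 0, 0, 0, 0, 0, 0, 0, 0, 0, 0, 0, 0, 0, 0, 0, 0, 0, 0, 0, 0, 0, 0, 0, 0, 0, 0, 0, 0, 0, 0]

```text
clock: 81.05
position: [0.5089, 0.2085, 0.1522]
ee_rot: [-0.004, 0.622, 0.783, 0.004]
contact_force: [-3.4, 12.6, 6.4]
width: 0.0133
```

```bash
python3 -c "
from h import *
shot('scene','s11.png',(410,120,500,190),8)"
```

```text
(no output)
```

View pics/s11.png

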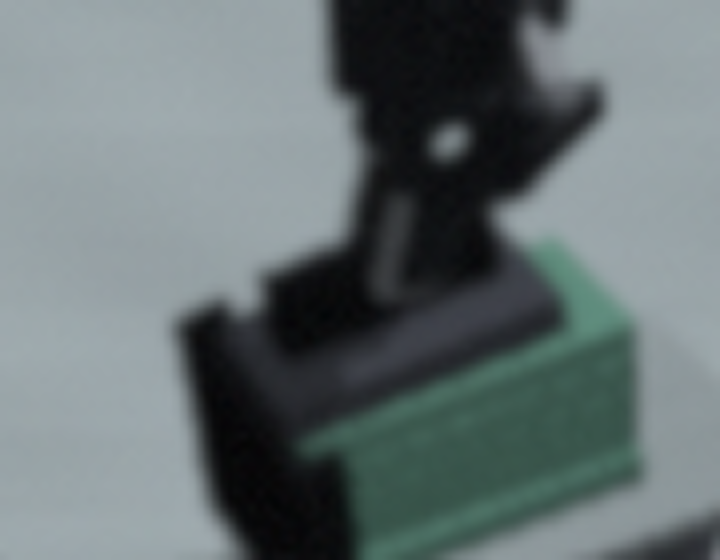

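```bash
python3 -c "
from h import *; from fit import T
p=np.load('slope.npy')
Q=[(.025,.11,.07),(.025,.09,.07),(.025,.093,.07),(.025,.09,.086),(.025,0,.07),(.025,0,.086),(-.025,.09,.086),(-.025,0,.086)]
print(((proj('scene',T(p,Q))-[410,120])*8).round())"
```

```text
[[624. 318.]
 [561. 342.]
 [570. 338.]
 [557. 302.]
 [278. 451.]
 [271. 412.]
 [479. 215.]
 [205. 321.]]
```

Call:
carry_out:
  moves: [0, -0.07, 0.3, 0, 0, 0, 0, 0, 0, 0, 40, 0, 0, 0, 0, 40, 0, 0, 0, 0, 40, 0, 0, 0, 0, 40, 0, 0, 0, 0, 40, 0, 0, 1, 0, 40, 0, 0, 3, 0, 40, 0, 0, 4, 0, 40, 0, 0, 2, 0]

```text
clock: 82.1
position: [0.5107, 0.206, 0.255]
ee_rot: [0.002, 0.622, 0.783, 0.002]
contact_force: [0.6, 0.9, 1.3]
width: 0.0346
```

Call:
carry_out:
  moves: [0, -2, -5, 0, 0, 0, -2, -4, 0, 0, 0, -2, -4, 0, 0, 0, 0, -4, 0, 0, 0, 0, -4, 0, 0, 0, 0, -4, 0, 0, 0, 0, -4, 0, 0, 0, 0, -4, 0, 0, 0, 0, 0, 0, 0, 0, 0, 0, 0, 0]

```text
clock: 83.1
position: [0.4506, -0.1212, 0.2514]
ee_rot: [-0.0, 0.623, 0.782, 0.0]
contact_force: [0.1, 0.5, -0.1]
width: 0.0
```

```bash
python3 -c "
from h import *
a=manip.get_image('scene')[120:190,400:500,::-1];b=manip.get_image('top')[185:255,125:225,::-1]
i=np.vstack([cv2.resize(q,None,fx=8,fy=8,interpolation=cv2.INTER_CUBIC)[:, :] for q in (a,b)])
i=np.vstack([cv2.resize(q,None,fx=4.2,fy=4.2,interpolation=cv2.INTER_CUBIC) for q in (cv2.convertScaleAbs(a,alpha=1.6),cv2.convertScaleAbs(b,alpha=2.2))])
cv2.imwrite('pics/f.png',i);print(i.shape,manip.get_state()['position'])
from fit import T
p=np.load('slope.npy')
Q=[(.025,.11,.07),(.025,.09,.086),(-.025,.09,.086),(-.025,.11,.07),(.007,.081,.114),(-.007,.081,.114),(.007,.011,.114),(-.007,.011,.114)]
print(((proj('scene',T(p,Q))-[400,120])*4.2).round().tolist());print(((proj('top',T(p,Q))-[125,185])*4.2+[0,294]).round().tolist())
"
```

```text
(588, 420, 3) [ 0.45059133 -0.11974881  0.25128727]
[[370.0, 167.0], [335.0, 159.0], [293.0, 113.0], [327.0, 121.0], [301.0, 110.0], [289.0, 97.0], [184.0, 156.0], [174.0, 142.0]]
[[118.0, 469.0], [153.0, 461.0], [169.0, 545.0], [134.0, 553.0], [176.0, 484.0], [180.0, 508.0], [296.0, 462.0], [301.0, 485.0]]
```

View pics/f.png

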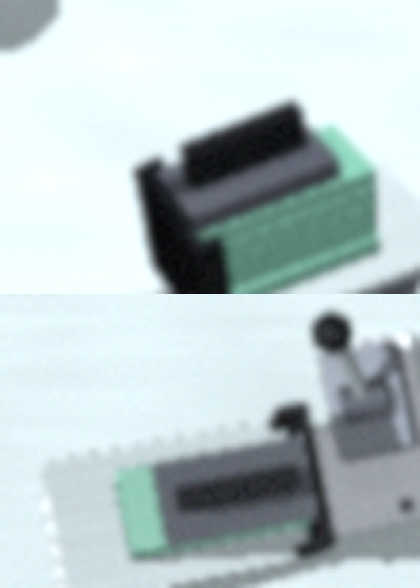

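Call:
carry_out:
  moves: [0, 2.5, 3.6, 0, 0, 0, 2.5, 3.6, 0, 0, 0, 2.5, 3.6, 0, 0, 0, 2.5, 3.6, 0, 0, 0, 2.5, 3.6, 0, 0, 0, 2.5, 3.6, 0, 0, 0, 2.5, 3.6, 0, 0, 0, 2.5, 3.6, 0, 0, 0, 0, 0, 0, 0, 0, 0, 0, 0, 0]

```text
clock: 84.2
position: [0.6499, 0.1698, 0.2503]
ee_rot: [-0.001, 0.62, 0.784, -0.001]
contact_force: [-0.3, -1.1, -0.0]
width: 0.0001
```

Call:
carry_out:
  moves: [0, 0, 0, 0, 0, 0, 0, 0, 0, 0, 0, 0, 0, -4, 0, 0, 0, 0, -4, 0, 0, 0, 0, -4, 0, 0, 0, 0, -3, 0, 0, 0, 0, -1.5, 0, 0, 0, 0, 0, 0, 0, 0, 0, 0, 0, 0, 0, 0, 0, 0]

```text
clock: 85.2
position: [0.6519, 0.1671, 0.0881]
ee_rot: [0.001, 0.622, 0.783, 0.001]
contact_force: [0.7, 0.9, 0.1]
width: 0.0004
```

Call:
carry_out:
  moves: [0, -1.15, -0.27, 0, 0, 0, -1.15, -0.27, 0, 0, 0, -1.15, -0.27, 0, 0, 0, -1.15, -0.27, 0, 0, 0, -1.15, -0.27, 0, 0, 0, -1.15, -0.27, 0, 0, 0, -1.15, -0.27, 0, 0, 0, -1.1, -0.25, 0, 0, 0, 0, 0, 0, 0, 0, 0, 0, 0, 0]

```text
clock: 86.2
position: [0.5585, 0.1459, 0.086]
ee_rot: [-0.0, 0.622, 0.783, -0.0]
contact_force: [0.5, 0.9, -0.6]
width: -0.0005
```

Call:
carry_out:
  moves: [0, -0.3, -0.07, 0, 0, 0, 0, 0, 0, 0, 0, 0, 0, 0, 0, 0, 0, 0, 0, 0, 0, 0, 0, 0, 0, 0, 0, 0, 0, 0, 0, 0, 0, 0, 0, 0, 0, 0, 0, 0, 0, 0, 0, 0, 0, 0, 0, 0, 0, 0]

```text
clock: 87.2
position: [0.5579, 0.1456, 0.0862]
ee_rot: [0.001, 0.622, 0.783, 0.001]
contact_force: [4.9, 1.6, -2.5]
width: 0.0
```

Call:
carry_out:
  moves: [0, -0.3, -0.07, 0, 0, 0, -0.2, -0.05, 0, 0, 0, 0, 0, 0, 0, 0, 0, 0, 0, 0, 0, 0, 0, 0, 0, 0, 0, 0, 0, 0, 0, 0, 0, 0, 0, 0, 0, 0, 0, 0, 0, 0, 0, 0, 0, 0, 0, 0, 0, 0]

```text
clock: 88.2
position: [0.5576, 0.1455, 0.0865]
ee_rot: [0.004, 0.622, 0.783, 0.005]
contact_force: [12.0, 3.5, -8.7]
width: -0.0002
```

Call:
carry_out:
  moves: [0, 1.5, 0.35, 0, 0, 0, 1.5, 0.35, 0, 0, 0, 0, 0, 3, 0, 0, 0, 0, 4, 0, 0, 0, 0, 5, 0, 0, 0, 0, 4, 0, 0, 0, -4, 0, 0, 0, 0, -4, 0, 0, 0, 0, -4, 0, 0, 0, 0, -4, 0, 0]

```text
clock: 89.2
position: [0.5795, -0.0101, 0.2457]
ee_rot: [-0.001, 0.622, 0.783, -0.001]
contact_force: [1.4, 0.3, 0.6]
width: 0.0002
```

Call:
carry_out:
  moves: [0, -2, -4, 0, 0, 0, -2, -4, 0, 0, 0, -2, -4, 0, 0, 0, -1, -4, 0, 0, 0, 0, 0, 0, 0, 0, 0, 0, 0, 0, 0, 0, 0, 0, 0, 0, 0, 0, 0, 0, 0, 0, 0, 0, 0, 0, 0, 0, 0, 0]

```text
clock: 90.2
position: [0.5115, -0.168, 0.246]
ee_rot: [-0.0, 0.621, 0.784, 0.0]
contact_force: [-0.4, -0.0, -0.7]
width: -0.0001
```

```bash
python3 chk.py 5; python3 -c "
from h import *
g=manip.get_image('top').mean(2)
# dark blob (ball) near run position crop (468,211)/5.5+[125,185]=(210.1,223.4); load position (204,194)
for c in((210,223),(204,194)):
  w=g[c[1]-4:c[1]+5,c[0]-4:c[0]+5]; ys,xs=np.where(w<w.min()+15); print(c,w.min().round(),'blob',(xs.mean()+c[0]-4).round(1),(ys.mean()+c[1]-4).round(1),len(xs))
r=cv2.imread('pics/t1.png');r=cv2.resize(r,(140,85),interpolation=cv2.INTER_AREA).mean(2)
print('diff run area',np.abs(r[32:46,78:92]-g[217:231,203:217]).mean().round(1))
# follower: dark area edges along deck centre line, compare to model corners
b=cv2.imread('pics/f.png')
f=cv2.resize(b[294:],(100,70),interpolation=cv2.INTER_AREA)/2.2
print('pile diff vs last picture',np.abs(f.mean(2)[32:65,25:72]-g[217:250,150:197]).mean().round(1))
"
```

```text
[ 0.5115 -0.168   0.246 ] jaw 0.23 q6 -0.68
DECK local -0.0017 0.1019 size 0.05 0.02 ang 1.2 y range 0.0917 0.112 x range -0.0264 0.0231
(210, 223) 15.0 blob 209.8 222.9 51
(204, 194) 87.0 blob 205.6 197.8 9
diff run area 1.7
pile diff vs last picture 0.7
```

Ball is back at its run position. The pile is unchanged, with 20 mm of the top pane showing beyond the follower, as it should be.

```bash
python3 -c "
from rig import manip
print(manip.sign_off())"
```

```text
the job is handed in; nothing more can be done
None
```

The job is handed in at about 90 s of the 210 s allowed. The hand-in reported no verdict, so what follows is my own checks.

**What I did:**
- I swung the lever to load until it hit its limit.
- I stacked all five green panes on the deck, gripping at 28 N and pushing each one until it met the stop.
- I laid the follower weight on top and pushed it against the stop.
- I swung the lever back to run until it hit its limit.

**What went wrong on the way:**
- **First pane:** after I let it go, it was found about 23 mm off the middle and turned 12°. I took this to be the announced knock and re-laid it.
- **Follower:** while I pressed it flat the force rose to about 37 N in all. I let it settle, gripped it again and pushed it home.

**Last checks:**
- **Panes:** the first four each measured within 2 mm of the middle line, about 1.4° or less off the deck axis, with the centre 55–56 mm from the stop. The arm hid the stop end of the fifth pane when I measured it. Its far end was at 111–112 mm against a nominal 110, which agrees with it touching the stop.
- **Follower:** its edges matched the model of it lying flat against the stop to within about 1–2 mm. 20 mm of the top pane shows beyond it, as expected.
- **Lever:** the ball is back at its starting place in the image.
- **Pile:** it did not change after the last lever swing.
- **Bottles and jar:** I never went near them, but I did not measure them again at the end.

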